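# Make up two dye-powder kits on their stands

## Task

Make up the two dye kits as stacks. On the round wooden stand put the green-lidded jar at the bottom, the yellow-lidded jar on top of it and the white nozzle cap, nozzle up, on top of that; on the round orange stand put the magenta-lidded jar with the blue funnel standing on its lid, spout up. Set everything upright and well centred on what is below it, let go of it all, and leave the black jar and the purple brush where they are.

Things in the scene. Friction and masses are not known exactly. Their poses are not given: they have to be found in the camera images.
- green_jar_mid (a point): round white plastic powder jar with a green screw lid, 57 mm across and 66 mm tall (lid 57.6 mm across, the top 11 mm), 0.1 to 0.2 kg, flat top and bottom, loose, starts upright on the table; this point is its centre, 33 mm above its underside; z up
- yellow_jar_mid (a point): round white plastic powder jar with a yellow screw lid, 57 mm across and 66 mm tall (lid 57.6 mm across, the top 11 mm), 0.1 to 0.2 kg, flat top and bottom, loose, starts upright on the table; this point is its centre, 33 mm above its underside; z up
- magenta_jar_mid (a point): round white plastic powder jar with a magenta (pink) screw lid, 57 mm across and 66 mm tall (lid 57.6 mm across, the top 11 mm), 0.1 to 0.2 kg, flat top and bottom, loose, starts upright on the table; this point is its centre, 33 mm above its underside; z up
- nozzle_cap_mid (a point): white squeeze-bottle cap, loose, starts standing on its flat open end with the nozzle up: 68 mm tall, round skirt 48 mm across up to 29 mm, above it a round nozzle tapering from 20 mm across at its foot to 7 mm at the tip (13 mm across at 48 mm height); about 0.02 kg; this point is on its axis, 34 mm above its underside; z up
- blue_funnel_mid (a point): small blue funnel, loose, starts standing on its wide mouth with the spout up: 85 mm tall, mouth 72 mm across, cone narrowing to the spout at 45 mm height, spout tapering from 17 mm across there to 10 mm at the top; about 0.03 kg; a flat strainer plate closes its mouth, so that it stands flat on a jar's lid; this point is on its axis, 42.5 mm above its mouth; z up
- wood_stand_top (a point): round brown wooden stand with a cork top; 96 mm across, 12 mm high, flat top, fixed to the table; this point is the centre of its top face, z up
- orange_stand_top (a point): round orange plastic stand with a dark rubber pad on top; 96 mm across, 12 mm high, flat top, fixed to the table; this point is the centre of its top face, z up
- black_jar_mid (a point): bystander: round black jar with a pale band, 70 mm across and 90 mm tall, loose; this point is its centre, 45 mm up
- scrub_brush_mid (a point): bystander: purple scrubbing brush with an arched handle, 30 x 86 x 55 mm (long side along y), loose; this point is its centre, 27.5 mm up

How it is judged:
By the outcome, as a careful person would: the job done as asked, in the order asked, and still so for the second after the job is handed in, with the robot touching nothing.
It also fails if it takes over 112 s, if anything falls off the work surface, if the arm or the gripper's body presses on something with over 40 N, if the wrist force passes 120 N, or if a joint passes its speed limit or range.

## Robot

A 6-joint arm with a two-finger parallel gripper is mounted at the origin on a cart in front of the work surface, level with it; the furniture and walls round the work are solid. World frame = base frame: x ahead of the robot, y to its left, z up, the work surface at z = 0. Lengths are in mm, angles in degrees, forces in N, time in s.
With the tool pointing down it reaches from about 350 to 850 mm from the base axis. Payload 8.1 kg.
Tool frame: the origin (TCP) lies at the very end of the fingers, on their centre line; the grasp point (between the pads) lies 19 mm behind it; z points along the fingers, y is the direction in which the jaws open and shut (so a half turn about z gives the same grasp; the last joint's range is limited). The gripper opens to 85 mm and grips with 20 to 120 N. Pads are 22 mm wide; open, the fingers measure 114 mm over their backs; the gripper's body (76 mm by 85 mm) begins 54 mm behind the grasp point. The pads swing forward as they close: fully open they stand 13 mm farther back than shut.
Start: joints at [-82.128, 7.471, 85.268, -0, 87.261, -4.893], TCP at [132.597, -585.169, 231.292] pointing down, gripper open.
Joint ranges: [-169.43, 169.43], [-51.17, 129.36], [1.28, 143.12], [-76.62, 256.62], [0, 156.53], [-152.29, 152.29]. Speed limits (degrees/s): [136.94, 136.94, 159.86, 180, 180, 180].

## Interface

Orientations are given as [roll, pitch, yaw] about the fixed x, y, z axes, in that order (R = Rz(yaw) Ry(pitch) Rx(roll)).
In Python, from bench import r gives the robot as it stands.
- The arm moves only by the shell command python3 -m crank 'ROWS' [OPENING] [FORCE]. ROWS is JSON, a list that holds one entry, the list of rows, each a list of 6 numbers: the shift along the tool's x, y, z in m, then the turn, a rotation vector about the tool's x, y, z in rad. A call has 1 to 10 rows; each row is the pose to reach, as a shift and turn from the pose measured when the call began, along the tool's axes at that moment; what a row does not reach only later rows make up. A row lasts 1/8 s, in which the tool goes at most 62.5 mm and 10.7 degrees, less where a joint would pass 70% of its speed; a pose out of reach is approached as far as the arm can. A call with a gripper value outside its range is refused whole. OPENING is the closure, from 0 (fully open) to 1 (shut), set as the call begins (- or left out, the last holds). The fingers move at their own pace and stop on an object; FORCE is the grip in N (left out, the last holds). Time passes only in rows, so rows that repeat a pose let the fingers close. It gives the time, the measured TCP pose, the force and the opening at its end, in the units of the state.
- r.sense(): the state, without advancing time (a new reading comes with each control period).
- r.snapshot(name): name is "scene" or "top" or "wrist"; returns (picture, depth): 400x640x3 uint8, blue, green, red; 400x640 float32, mm along the optical axis (not along the pixel's ray), 0 where there is no reading.
- r.get_calibration(name): a dict with "mtx" (3x3 intrinsics, pixels), "cam_to_world" (4x4, takes a point from camera to world coordinates). Camera axes: x right, y down, z forward; pixel columns grow to the right and rows downward; lengths in mm; the calibration is good to about 2 mm. A picture is of the moment at which its call begins: read the wrist's pose just before it. get_calibration takes no time and is no camera call; for the wrist camera it gives the pose at the moment of the call.
- r.hand_in(): hands the job in, once; it reports no verdict.
Trained networks look in the newest picture that a camera, given by its name, has taken for a name from the list of things; names that differ only in an ending like _2 or _b are one class to them, and where a whole thing is asked for, a point or a joint stands for the part that bears it (a point fixed in the world has none). Each returns a list of dicts, best first, with "conf" (0 to 1); they miss things now and then, are a little off and sometimes report something else, mostly with a low value. They report only what shows in the picture. A call takes as long as a camera call.
- r.look_for(thing, camera): "extent" ([left, top, right, bottom] in pixels, round what is visible of it).
- r.landmark_of(thing, camera): "pixel" ([column, row] in pixels: a listed point, or the origin of a listed thing).
The state is a dict: "time": time; "joint_pos": joint angles; "qd": joint speeds; "joint_efforts": joint torques, N m; "tool_pos": TCP position; "tcp_rot": TCP orientation; "ft_force": force on the tool from outside, world axes, zero at the start; "wrist_torque": the same for the moment, N m; "finger_gap": finger opening in mm.
Only numpy, scipy, OpenCV 4.12 (cv2) and the standard library are available. Lean on these libraries where they do the work, as an engineer would, in place of code of your own. Each camera call takes 0.05 s, during which the arm holds its last target.

## Working session

There is one attempt and no reset: what is moved stays moved. The work goes in short steps, Python scripts to look and compute and a shell command to move; the robot and the scene stay as the last step left them, time stands still between calls to the robot, and variables do not carry over. Pictures are saved under pics/ and viewed, and the job is handed in when it is done.

```bash
ls; mkdir -p pics; python3 - <<'E'
from bench import r
import cv2
s=r.sense();print({k:s[k] for k in('time','tool_pos','tcp_rot','finger_gap','ft_force')})
for n in('scene','top'):
    p,d=r.snapshot(n);cv2.imwrite(f'pics/{n}0.png',p)
    c=r.get_calibration(n);print(n,c['mtx'],c['cam_to_world'])
E
```

```text
pics
{'time': 0.0, 'tool_pos': array([ 132.52282941, -584.59917276,  230.22445712]), 'tcp_rot': array([-1.79891021e+02, -1.00892287e-02,  1.27629112e+01]), 'finger_gap': 85.45516262618877, 'ft_force': array([-0.25051175,  1.03588228, -0.01780125])}
scene [[407.50677266   0.         318.84244473]
 [  0.         407.50677266 195.2454642 ]
 [  0.           0.           1.        ]] [[-8.78508545e-01 -3.03615919e-01  3.68836157e-01  1.83678266e+02]
 [-4.77640296e-01  5.72907058e-01 -6.66060996e-01  6.30887526e+02]
 [-9.08211643e-03 -7.61311288e-01 -6.48322943e-01  6.94827958e+02]
 [ 0.00000000e+00  0.00000000e+00  0.00000000e+00  1.00000000e+00]]
top [[481.79245783   0.         323.87733407]
 [  0.         481.79245783 194.26878478]
 [  0.           0.           1.        ]] [[ 7.96565050e-03 -9.87257969e-01  1.58928444e-01  3.38254749e+02]
 [-9.99606507e-01 -1.21363231e-02 -2.52891522e-02 -1.54501622e-01]
 [ 2.68957240e-02 -1.58664462e-01 -9.86966164e-01  1.38389960e+03]
 [ 0.00000000e+00  0.00000000e+00  0.00000000e+00  1.00000000e+00]]
```

View pics/scene0.png

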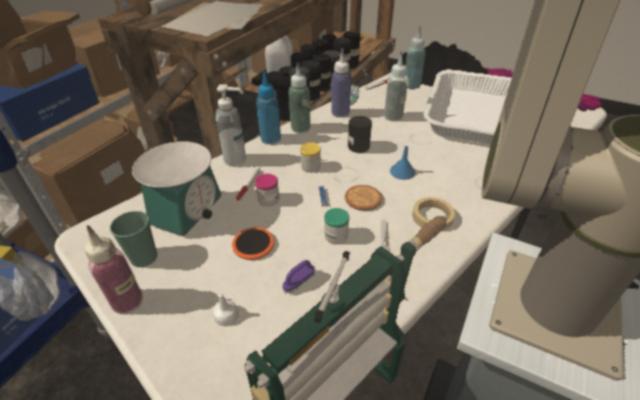

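View pics/top0.png

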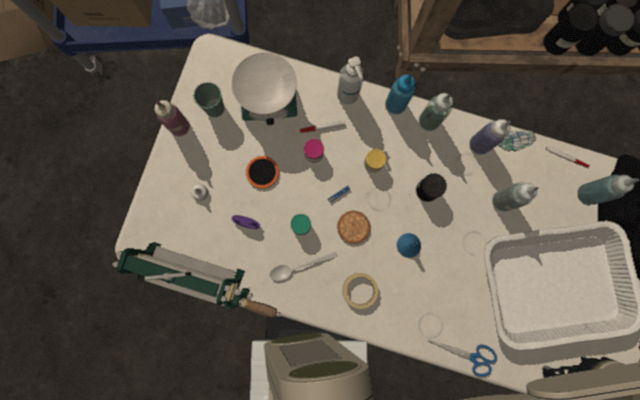

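```bash
cat > h.py <<'E'
from bench import r
import numpy as np, cv2
Z=dict(green_jar_mid=33,yellow_jar_mid=33,magenta_jar_mid=33,nozzle_cap_mid=34,blue_funnel_mid=42.5,wood_stand_top=12,orange_stand_top=12,black_jar_mid=45,scrub_brush_mid=27.5)
def ray(px,z,c):
    m=np.array(c['mtx']);T=np.array(c['cam_to_world'])
    d=T[:3,:3]@np.linalg.inv(m)@[px[0],px[1],1]
    o=T[:3,3];return o+d*(z-o[2])/d[2]
E
python3 - <<'E'
from h import *
for n in('scene','top'):
    c=r.get_calibration(n)
    for k,z in Z.items():
        for l in r.landmark_of(k,n)[:2]:
            print(n,k,round(l['conf'],2),np.round(l['pixel'],1),np.round(ray(l['pixel'],z,c)[:2],1))
E
```

```text
scene yellow_jar_mid 0.87 [308.3 159.5] [ 659.8 -170.6]
scene magenta_jar_mid 0.81 [265.2 187.4] [696.8 -11.8]
scene nozzle_cap_mid 0.97 [221.  304.3] [571.3 321.4]
scene blue_funnel_mid 0.81 [404.6 160.6] [ 417.4 -277.4]
scene wood_stand_top 0.66 [362.8 192.9] [ 475.7 -132.4]
scene orange_stand_top 0.98 [249.6 244.4] [628.8 154. ]
scene black_jar_mid 0.75 [358.9 131.2] [ 588.9 -354.5]
scene black_jar_mid 0.71 [298.3 274.3] [473.  197.3]
scene scrub_brush_mid 0.6 [300.4 274.8] [476.3 184.7]
top green_jar_mid 0.54 [299.5 222.2] [475.4  33.1]
top yellow_jar_mid 0.92 [372.3 157. ] [ 666.4 -173.6]
top magenta_jar_mid 0.76 [312.6 149.8] [685.2  -1.2]
top magenta_jar_mid 0.21 [412.1 241.6] [ 424.1 -283.9]
top nozzle_cap_mid 0.77 [195.4 192.3] [556.8 327.7]
top blue_funnel_mid 0.8 [410.7 244.2] [ 416.2 -277.8]
top wood_stand_top 0.64 [354.5 229.2] [ 459.2 -123.6]
top wood_stand_top 0.51 [195.1 192.7] [559.2 333.9]
top orange_stand_top 0.71 [263.7 171. ] [625.3 139.7]
top black_jar_mid 0.87 [429.3 185.6] [ 582.5 -333.8]
top scrub_brush_mid 0.75 [247.3 220.8] [478.4 180.1]
```

The scene view shows the green jar at about (337,226), yellow (311,157), magenta (266,188), cap (224,308), funnel (404,163), wood stand (363,197) and orange stand (254,243). The networks agree with the picture except for one false black_jar and one false wood_stand hit. Next I refine the positions with depth.

```bash
cat >> h.py <<'E'
def cloud(n):
    p,d=r.snapshot(n);c=r.get_calibration(n)
    m=np.array(c['mtx']);T=np.array(c['cam_to_world'])
    v,u=np.mgrid[0:400,0:640]
    P=np.stack([(u-m[0,2])/m[0,0]*d,(v-m[1,2])/m[1,1]*d,d],-1)@T[:3,:3].T+T[:3,3]
    P[d<=0]=np.nan
    return p,d,P
E
python3 - <<'E'
from h import *
p,d,P=cloud('top')
hsv=cv2.cvtColor(p,cv2.COLOR_BGR2HSV)
for k,px in dict(green=(301,224),yellow=(375,159),mag=(314,149),cap=(200,192),funnel=(408,245),wood=(354,227),orange=(263,172),black=(430,187),brush=(246,222),scale=(265,82),rack=(180,270),table=(340,260),spray=(350,70)).items():
    u,v=px;w=P[v-2:v+3,u-2:u+3].reshape(-1,3)
    print(k,hsv[v,u],np.round(np.nanmedian(w,0),1),np.round(np.nanmax(w[:,2]),1))
c=r.get_calibration('wrist');print(c['mtx'][0],c['cam_to_world']);s=r.sense();print(s['tool_pos'],s['tcp_rot'])
E
```

```text
green [ 78 147 111] [467.1  28.1  64.7] 68.8
yellow [ 21 156 170] [ 652.9 -177.3   65.4] 70.8
mag [169 176 146] [679.1  -5.1  65.6] 69.4
cap [17 42 84] [558.3 316.1  27.8] 46.0
funnel [101 130  98] [ 413.7 -270.2   42.3] 61.4
wood [ 15 131 144] [ 464.9 -122.    12.2] 22.4
orange [ 6 49 26] [622.1 141.7  11.5] 17.2
black [10 36 42] [ 570.7 -324.9   88.1] 91.2
brush [139 109  91] [472.3 180.5  51.8] 58.1
scale [ 16  45 158] [843.9 130.  140.3] 144.0
rack [ 18  51 134] [339.9 328.1 141.1] 214.4
table [ 19  48 182] [372.  -83.2  -1.1] 2.4
spray [ 17  40 177] [859.9 -96.4 194.3] 199.5
[342.79282033   0.         316.88623764] [[ 2.20447625e-01 -9.38808301e-01 -2.64654150e-01  1.99205054e+02]
 [-9.75398585e-01 -2.12363249e-01 -5.91561522e-02 -5.70778745e+02]
 [-6.66528315e-04  2.71184117e-01 -9.62527262e-01  3.72903863e+02]
 [ 0.00000000e+00  0.00000000e+00  0.00000000e+00  1.00000000e+00]]
[ 132.60585339 -585.17182469  231.29546098] [-1.79999132e+02 -6.65155363e-05  1.27662957e+01]
```

```bash
cat >> h.py <<'E'
from scipy.spatial.transform import Rotation as Rot
def go(x,y,z,yaw=None):
    s=r.sense();R=Rot.from_euler('xyz',s['tcp_rot'],degrees=True)
    dw=np.array([x,y,z])-s['tool_pos'];t=R.inv().apply(dw)/1000
    tgt=Rot.from_euler('xyz',[180,0,s['tcp_rot'][2] if yaw is None else yaw],degrees=True)
    rv=(R.inv()*tgt).as_rotvec()
    print('shift',np.round(t,4),'rv',np.round(rv,4),'rows>=',np.ceil(np.linalg.norm(dw)/62.5),np.ceil(np.degrees(np.linalg.norm(rv))/10.7))
def st():
    s=r.sense();print('t',round(s['time'],2),np.round(s['tool_pos'],1),np.round(s['tcp_rot'],2),'gap',round(s['finger_gap'],1),'f',np.round(s['ft_force'],1),'j',np.round(s['joint_pos'],0))
E
python3 -c "
from h import *
st();go(462,-125,240,0)"
```

```text
t 1.05 [ 132.6 -585.2  231.3] [-180.     -0.     12.77] gap 85.6 f [ 0.1 -0.   0.3] j [-82.   7.  85.  -0.  87.  -5.]
shift [ 0.4229 -0.376  -0.0087] rv [-0.      0.      0.2228] rows>= 10.0 2.0
```

```bash
python3 -m crank '[[[0.053,-0.047,-0.001,0,0,0.028],[0.106,-0.094,-0.002,0,0,0.056],[0.159,-0.141,-0.003,0,0,0.084],[0.212,-0.188,-0.004,0,0,0.112],[0.265,-0.235,-0.005,0,0,0.14],[0.318,-0.282,-0.006,0,0,0.168],[0.371,-0.329,-0.007,0,0,0.196],[0.423,-0.376,-0.009,0,0,0.223],[0.423,-0.376,-0.009,0,0,0.223],[0.423,-0.376,-0.009,0,0,0.223]]]' 0 40; python3 - <<'E'
from h import *
st()
p,d=r.snapshot('wrist');cv2.imwrite('pics/w1.png',p)
E
```

```text
time: 2.3
tool_pos: [463.8, -121.3, 240.5]
tcp_rot: [-180.0, -0.0, 0.3]
ft_force: [0.2, 0.2, -0.8]
finger_gap: 85.4
t 2.3 [ 463.8 -121.3  240.5] [-1.7995e+02 -5.0000e-02  3.3000e-01] gap 85.4 f [ 0.2  0.2 -0.8] j [-21. -12. 103.   0.  89.  69.]
```

View pics/w1.png

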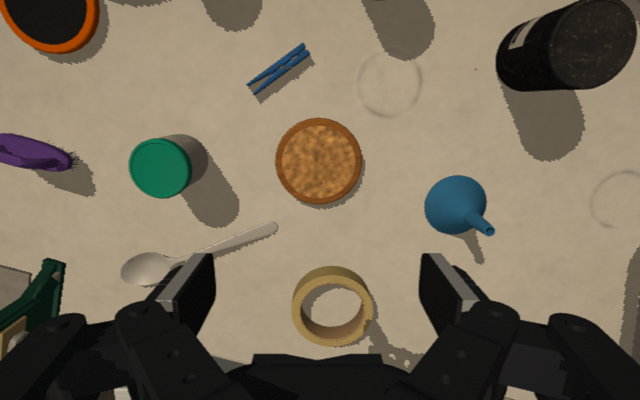

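The wrist view shows the wood stand at (319,161), the green lid at (160,168), the funnel at (458,205), and part of the orange stand at (45,20).

```bash
cat >> h.py <<'E'
from scipy.optimize import least_squares
def disc(P,guess,z,R,tol=4,lo=None,verbose=True):
    """centre of a flat round top face at height z, radius R, from depth cloud"""
    g=np.array(guess,float)
    m=(abs(P[...,2]-z)<tol)&(np.hypot(P[...,0]-g[0],P[...,1]-g[1])<R+25)
    m=cv2.morphologyEx(m.astype(np.uint8),cv2.MORPH_OPEN,np.ones((3,3),np.uint8))
    n,l,stt,_=cv2.connectedComponentsWithStats(m)
    if n<2: print('none');return None
    i=1+np.argmax(stt[1:,4]);mm=(l==i)
    cs,_=cv2.findContours(mm.astype(np.uint8),cv2.RETR_EXTERNAL,cv2.CHAIN_APPROX_NONE)
    c=max(cs,key=cv2.contourArea)[:,0,:]
    zz=np.nanmedian(P[mm][:,2]);return mm,c,zz
def fit(px,z,cal,R,free=False):
    Q=np.array([ray(q,z,cal)[:2] for q in px])
    c0=Q.mean(0)
    f=lambda a:np.hypot(Q[:,0]-a[0],Q[:,1]-a[1])-a[2]
    s=least_squares(f,[*c0,R],loss='soft_l1',f_scale=1.0)
    return s.x,np.sqrt(np.mean(f(s.x)**2))
def find(n,guess,z,R,tol=4,C=None):
    p,d,P=C if C else cloud(n);cal=r.get_calibration(n)
    o=disc(P,guess,z,R,tol)
    if o is None:return
    mm,c,zz=o
    x,e=fit(c,z,cal,R);cen=np.nanmean(P[mm],0)
    print(n,'fit',np.round(x,1),'rms',round(e,2),'cloud',np.round(cen,1),'zmed',round(float(zz),1),'px',np.round(c.mean(0)),len(c))
    return x
E
python3 - <<'E'
from h import *
for n in('wrist','top','scene'):
    C=cloud(n)
    print('wood');find(n,(465,-122),12,48,4,C)
    print('green');find(n,(467,28),66,28.8,4,C)
    print('yellow');find(n,(653,-177),66,28.8,4,C)
    print('mag');find(n,(679,-5),66,28.8,4,C)
    print('orange');find(n,(622,142),12,48,4,C)
E
```

```text
wood
wrist fit [ 468.1 -124.    46.8] rms 0.43 cloud [ 469.2 -124.    11. ] zmed 11.0 px [316. 160.] 251
green
wrist fit [470.4  25.2  27.9] rms 0.44 cloud [470.6  26.   64.4] zmed 64.3 px [157. 167.] 176
yellow
none
mag
none
orange
wrist fit [608.6 138.   35. ] rms 8.9 cloud [605.2 139.2  11.1] zmed 11.1 px [49. 20.] 240
wood
top fit [ 438.5 -125.7   17.6] rms 6.0 cloud [ 444.4 -127.7   11.7] zmed 11.9 px [356. 234.] 68
green
top fit [465.9  21.7  16.9] rms 5.42 cloud [467.8  24.2  65.7] zmed 65.7 px [302. 224.] 74
yellow
top fit [ 653.  -190.    10.8] rms 3.93 cloud [ 655.  -192.6   65.3] zmed 65.1 px [380. 158.] 36
mag
top fit [681.3  -4.9  17.9] rms 6.4 cloud [677.5  -4.7  65.5] zmed 65.4 px [314. 149.] 86
orange
top fit [618.6 159.4  19.7] rms 8.25 cloud [619.7 161.6  12.1] zmed 12.0 px [256. 172.] 99
wood
scene fit [ 470.6 -119.1   46.9] rms 1.09 cloud [ 469.9 -118.1   12. ] zmed 12.0 px [362. 197.] 89
green
scene fit [472.4  31.6  28.2] rms 0.99 cloud [472.4  31.6  65.4] zmed 65.4 px [336. 217.] 63
yellow
scene fit [ 658.9 -177.5   27.7] rms 1.33 cloud [ 658.8 -177.5   65.6] zmed 65.5 px [310. 149.] 47
mag
scene fit [685.1  -3.2  27.6] rms 2.32 cloud [685.1  -3.2  65.6] zmed 65.6 px [266. 181.] 58
orange
scene fit [627.3 145.9  46.8] rms 1.32 cloud [626.6 147.2  12.3] zmed 12.3 px [252. 243.] 107
```

```bash
python3 -c "
from h import *
st();go(470,26,240,0)"
```

```text
t 2.5 [ 461.6 -125.7  240.2] [ 1.7998e+02  2.0000e-02 -5.0000e-02] gap 85.4 f [-0.6  0.3 -0.4] j [-21. -12. 103.  -0.  89.  69.]
shift [ 8.300e-03 -1.518e-01  1.000e-04] rv [ 0.0004  0.0004 -0.0008] rows>= 3.0 1.0
```

```bash
python3 -m crank '[[[0.003,-0.05,0,0,0,0],[0.006,-0.1,0,0,0,0],[0.008,-0.152,0,0,0,0],[0.008,-0.152,0,0,0,0],[0.008,-0.152,0,0,0,0]]]' 0; python3 - <<'E'
from h import *
C=cloud('wrist');st()
find('wrist',(470,26),66,28.8,4,C)
find('wrist',(468,-124),12,48,4,C)
find('wrist',(622,142),12,48,4,C)
cv2.imwrite('pics/w2.png',C[0]);go(471,26,21,0)
E
```

```text
time: 3.12
tool_pos: [469.7, 24.8, 240.2]
tcp_rot: [179.9, 0.0, -0.1]
ft_force: [0.1, -0.1, 0.4]
finger_gap: 85.5
t 3.17 [469.7  24.5 240.2] [ 1.7994e+02  2.0000e-02 -1.7000e-01] gap 85.6 f [-0.2 -0.4 -0.8] j [ -3. -13. 104.  -0.  89.  87.]
wrist fit [471.1  27.9  27.9] rms 0.32 cloud [471.2  27.9  64.4] zmed 64.4 px [313. 175.] 168
wrist fit [ 468.8 -121.5   46.9] rms 0.38 cloud [ 469.9 -121.9   10.9] zmed 10.9 px [450. 165.] 248
wrist fit [613.4 141.4  38.6] rms 8.52 cloud [610.  142.   11.2] zmed 11.3 px [196.  23.] 259
shift [ 0.0014 -0.0017  0.2192] rv [ 0.001   0.0003 -0.0029] rows>= 4.0 1.0
```

View pics/w2.png

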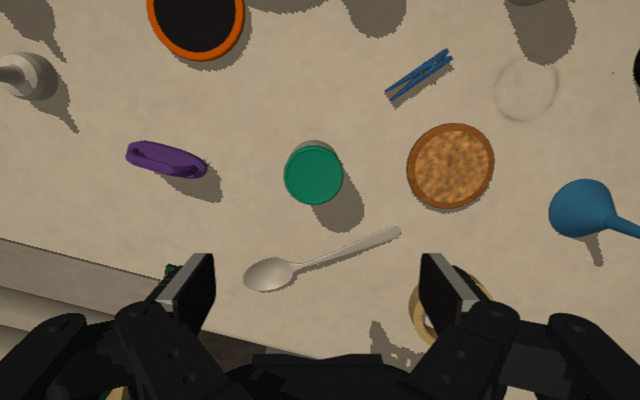

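The green lid is at (314,175), centred between the fingers, and the descent path is clear.

```bash
python3 -m crank '[[[0.001,-0.003,0.06,0,0,0.003],[0.001,-0.003,0.12,0,0,0.003],[0.001,-0.003,0.17,0,0,0.003],[0.001,-0.003,0.205,0,0,0.003],[0.001,-0.003,0.219,0,0,0.003],[0.001,-0.003,0.219,0,0,0.003]]]' 0 ; python3 -m crank '[[[0,0,0,0,0,0],[0,0,0,0,0,0],[0,0,0,0,0,0],[0,0,0,0,0,0],[0,0,0,0,0,0]]]' 1 40; python3 -c "
from h import *
st()"
```

```text
time: 3.92
tool_pos: [470.3, 26.3, 20.9]
tcp_rot: [179.9, 0.1, -0.4]
ft_force: [-0.3, 0.0, 0.6]
finger_gap: 85.6
time: 4.55
tool_pos: [472.1, 26.1, 23.0]
tcp_rot: [179.9, -0.1, -0.4]
ft_force: [-1.0, -0.8, 5.4]
finger_gap: 56.1
t 4.55 [472.1  26.1  23. ] [ 1.799e+02 -1.100e-01 -4.200e-01] gap 56.1 f [-1.  -0.8  5.4] j [ -3.  -0. 116.  -0.  64.  87.]
```

```bash
python3 -m crank '[[[0,0,-0.03,0,0,0.007],[0,0,-0.08,0,0,0.007],[0,0,-0.12,0,0,0.007],[0,0,-0.12,0,0,0.007],[0,0,-0.12,0,0,0.007]]]' ; python3 - <<'E'
from h import *
st();C=cloud('wrist');st();s=r.sense()
cv2.imwrite('pics/w3.png',C[0])
P=C[2];g=s['tool_pos']
m=(np.hypot(P[...,0]-g[0],P[...,1]-g[1])<35)&(P[...,2]>g[2]+20)&(cv2.cvtColor(C[0],cv2.COLOR_BGR2HSV)[...,1]>80)
print(np.nanmedian(P[m],0),m.sum())
z=np.nanmedian(P[m][:,2])
find('wrist',g[:2],z,28.8,4,C)
find('wrist',(468.5,-122),12,48,4,C)
E
```

```text
time: 5.18
tool_pos: [471.8, 26.3, 143.0]
tcp_rot: [179.9, -0.1, -0.8]
ft_force: [-0.8, 0.1, -2.1]
finger_gap: 56.2
t 5.17 [471.8  26.3 143. ] [ 1.799e+02 -1.400e-01 -8.100e-01] gap 56.2 f [-0.8  0.1 -2.1] j [ -3.  -9. 111.  -0.  78.  88.]
t 5.22 [471.1  26.3 142.1] [ 1.7991e+02 -3.0000e-02 -8.1000e-01] gap 56.3 f [ 0.8  0.2 -2.1] j [ -3.  -9. 111.  -0.  78.  88.]
[476.45255308  25.6383041  183.35061013] 17831
wrist fit [472.9  25.7  27.4] rms 4.01 cloud [475.8  25.7 183.3] zmed 183.4 px [317. 299.] 588
wrist fit [ 468.3 -120.8   46.5] rms 0.5 cloud [ 469.3 -121.8   10. ] zmed 10.0 px [494. 185.] 344
```

View pics/w3.png

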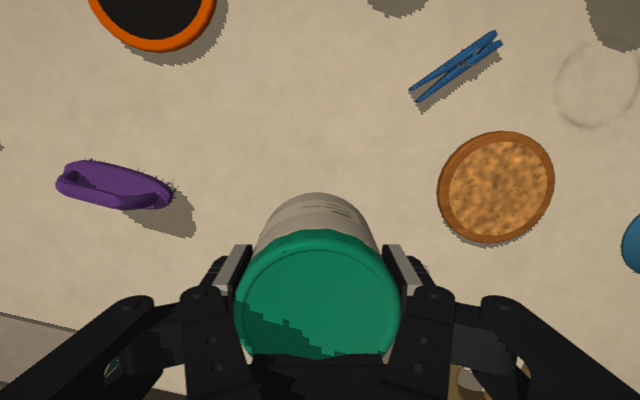

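The green jar is held, with its lid at about (317,300). The stand at (495,187) is unobstructed.

```bash
python3 -c "
from h import *
st();go(400,-122,143,0)"
```

```text
t 5.22 [471.1  26.3 142.1] [ 1.7991e+02 -3.0000e-02 -8.1000e-01] gap 56.3 f [ 0.8  0.2 -2.1] j [ -3.  -9. 111.  -0.  78.  88.]
shift [-0.069   0.1493 -0.0007] rv [ 0.0016 -0.0005 -0.0141] rows>= 3.0 1.0
```

```bash
python3 -m crank '[[[-0.023,0.05,-0.001,0,0,-0.014],[-0.046,0.1,-0.001,0,0,-0.014],[-0.069,0.149,-0.001,0,0,-0.014],[-0.069,0.149,-0.001,0,0,-0.014],[-0.069,0.149,-0.001,0,0,-0.014]]]' ; python3 - <<'E'
from h import *
C=cloud('wrist');st();s=r.sense()
cv2.imwrite('pics/w4.png',C[0])
cal=r.get_calibration('wrist')
x=find('wrist',(468.5,-122),12,48,4,C)
hsv=cv2.cvtColor(C[0],cv2.COLOR_BGR2HSV)
m=((hsv[...,0]>65)&(hsv[...,0]<90)&(hsv[...,1]>90)).astype(np.uint8)
c=max(cv2.findContours(m,0,cv2.CHAIN_APPROX_NONE)[0],key=cv2.contourArea)[:,0,:]
c=c[(c[:,1]<300)]
z=s['tool_pos'][2]-23+66
Q=np.array([ray(q,z,cal)[:2] for q in c])
f=lambda a:np.hypot(Q[:,0]-a[0],Q[:,1]-a[1])-28.8
o=least_squares(f,s['tool_pos'][:2],loss='soft_l1');print('lid',o.x,np.std(f(o.x)),len(c), 'rel tcp',o.x-s['tool_pos'][:2])
go(x[0],x[1],s['tool_pos'][2],0)
E
```

```text
time: 5.85
tool_pos: [399.4, -121.3, 142.1]
tcp_rot: [180.0, 0.1, -0.1]
ft_force: [-0.2, -0.4, -1.7]
finger_gap: 55.9
t 5.9 [ 399.7 -120.8  142.3] [1.7997e+02 6.0000e-02 0.0000e+00] gap 56.6 f [-0.1 -0.3 -0.7] j [-24. -19. 119.  -0.  80.  66.]
wrist fit [ 468.8 -122.2   46.9] rms 0.24 cloud [ 470.5 -122.2   11.4] zmed 11.4 px [318.  97.] 359
lid [ 401.04058663 -121.54663273] 0.731548956130635 213 rel tcp [ 1.34305657 -0.70737826]
shift [ 0.0691  0.0014 -0.0001] rv [0.0005 0.001  0.    ] rows>= 2.0 1.0
```

View pics/w4.png

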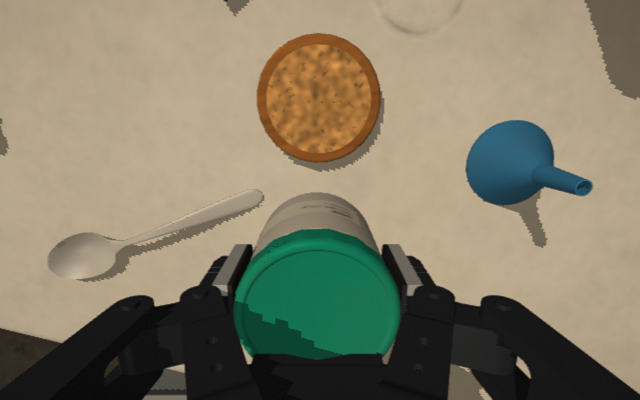

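The stand is at (319,97) and the lid in the hand at (317,300). I move forward and lower it.

```bash
python3 -m crank '[[[0.04,0.001,0,0,0,0],[0.068,0.001,0,0,0,0],[0.068,0.001,0,0,0,0],[0.068,0.001,0.04,0,0,0],[0.068,0.001,0.08,0,0,0],[0.068,0.001,0.097,0,0,0],[0.068,0.001,0.102,0,0,0],[0.068,0.001,0.105,0,0,0],[0.068,0.001,0.105,0,0,0]]]' ; python3 -c "
from h import *
st();go(468,-121.7,35,0)"
```

```text
time: 7.02
tool_pos: [468.6, -122.2, 38.5]
tcp_rot: [179.9, -0.1, 0.0]
ft_force: [-0.8, -0.2, -1.9]
finger_gap: 56.3
t 7.03 [ 468.6 -122.2   38.5] [ 1.7993e+02 -6.0000e-02  1.0000e-02] gap 56.3 f [-0.8 -0.2 -1.9] j [-21.   0. 114.  -0.  66.  69.]
shift [-0.0006 -0.0005  0.0035] rv [ 0.0012 -0.001   0.0001] rows>= 1.0 1.0
```

```bash
python3 -m crank '[[[-0.0005,-0.0003,0.002,0,0,0],[-0.0005,-0.0003,0.003,0,0,0],[-0.0005,-0.0003,0.003,0,0,0]]]' ; python3 -c "
from h import *
for i in range(4): r.snapshot('top');st()"
```

```text
time: 7.4
tool_pos: [468.1, -122.0, 35.6]
tcp_rot: [179.9, -0.1, 0.0]
ft_force: [0.3, -0.2, -2.1]
finger_gap: 56.4
t 7.45 [ 468.1 -121.9   35.6] [ 1.7993e+02 -6.0000e-02  0.0000e+00] gap 56.4 f [ 0.4 -0.2 -1.2] j [-21.   1. 114.  -0.  65.  69.]
t 7.5 [ 468.1 -122.    35.5] [ 1.7993e+02 -5.0000e-02  0.0000e+00] gap 56.3 f [ 0.  -0.2 -2.1] j [-21.   1. 114.  -0.  65.  69.]
t 7.55 [ 468.1 -122.    35.5] [ 1.7993e+02 -6.0000e-02  0.0000e+00] gap 56.6 f [ 0.2 -0.2 -1.3] j [-21.   1. 114.  -0.  65.  69.]
t 7.6 [ 468.1 -121.9   35.6] [ 1.7993e+02 -6.0000e-02  1.0000e-02] gap 56.2 f [-0.1 -0.4 -1.3] j [-21.   1. 114.  -0.  65.  69.]
```

```bash
python3 -m crank '[[[0,0,0.001,0,0,0],[0,0,0.002,0,0,0],[0,0,0.002,0,0,0]]]' ; python3 -m crank '[[[0,0,0,0,0,0]]]'
```

```text
time: 7.98
tool_pos: [468.9, -122.0, 35.1]
tcp_rot: [179.9, -0.1, 0.0]
ft_force: [-5.4, 3.2, 14.2]
finger_gap: 56.2
time: 8.1
tool_pos: [469.2, -122.1, 35.7]
tcp_rot: [179.9, -0.2, 0.0]
ft_force: [0.5, 0.1, -1.0]
finger_gap: 56.2
```

```bash
python3 -m crank '[[[0,0,0.0005,0,0,0],[0,0,0.0005,0,0,0],[0,0,0.0005,0,0,0],[0,0,-0.04,0,0,0],[0,0,-0.1,0,0,0],[0,0,-0.16,0,0,0],[0,0,-0.205,0,0,0],[0,0,-0.205,0,0,0],[0,0,-0.205,0,0,0]]]' 0 ; python3 - <<'E'
from h import *
C=cloud('wrist');st()
find('wrist',(468.5,-122),78,28.8,4,C)
find('wrist',(468.5,-122),12,48,4,C)
cv2.imwrite('pics/w5.png',C[0]);go(659,-175,240,0)
E
```

```text
time: 9.22
tool_pos: [468.4, -121.7, 240.0]
tcp_rot: [179.9, -0.1, 0.0]
ft_force: [-0.5, 0.1, -1.0]
finger_gap: 85.5
t 9.28 [ 467.9 -121.5  239.1] [ 1.7995e+02 -3.0000e-02  1.0000e-02] gap 85.2 f [-0.3 -0.5 -0.5] j [-21. -11. 103.  -0.  88.  69.]
wrist fit [ 467.7 -121.9   27.5] rms 0.66 cloud [ 467.6 -121.9   75.6] zmed 75.5 px [316. 180.] 194
wrist fit [ 468.8 -122.3   45.3] rms 9.22 cloud [ 484.8 -122.9   10.1] zmed 10.1 px [317. 158.] 328
shift [ 0.1911  0.0535 -0.0008] rv [ 0.0008 -0.0006  0.0003] rows>= 4.0 1.0
```

View pics/w5.png

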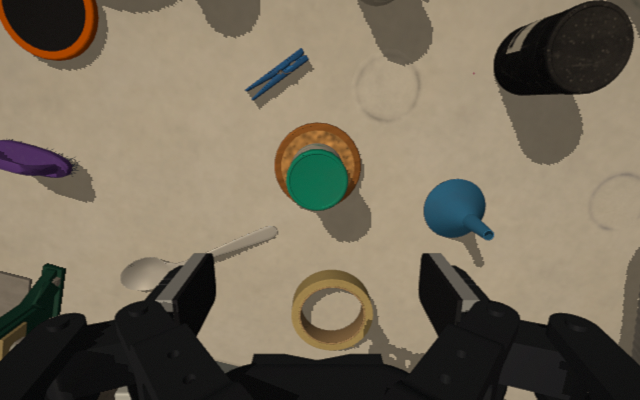

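The green jar stands centred to about 1 mm. Next is the yellow jar.

```bash
python3 -m crank '[[[0.05,0.015,0,0,0,0],[0.1,0.03,0,0,0,0],[0.15,0.045,0,0,0,0],[0.191,0.0535,0,0,0,0],[0.191,0.0535,0,0,0,0],[0.191,0.0535,0,0,0,0]]]' ; python3 - <<'E'
from h import *
C=cloud('wrist');st()
x=find('wrist',(659,-175),66,28.8,4,C)
find('wrist',(680,-5),66,28.8,4,C)
find('wrist',(622,142),12,48,4,C)
cv2.imwrite('pics/w6.png',C[0]);go(x[0],x[1],21,0)
E
```

```text
time: 10.02
tool_pos: [657.9, -174.6, 236.9]
tcp_rot: [-180.0, 0.2, 0.0]
ft_force: [-0.6, 1.2, 0.2]
finger_gap: 85.6
t 10.07 [ 657.9 -174.6  238.1] [1.7999e+02 8.0000e-02 2.0000e-02] gap 85.0 f [-1.  -0.3 -0.4] j [-19.  20.  70.  -0.  90.  71.]
wrist fit [ 657.6 -181.4   28. ] rms 0.37 cloud [ 658.  -181.4   65.6] zmed 65.6 px [324. 178.] 172
wrist fit [684.2  -7.4  28.3] rms 0.36 cloud [684.7  -7.2  65.6] zmed 65.7 px [134. 148.] 182
wrist fit [626.9 139.2  46.5] rms 3.3 cloud [627.7 137.4  12.2] zmed 12.2 px [ 34. 193.] 245
shift [-0.      0.0068  0.2171] rv [0.0001 0.0014 0.0003] rows>= 4.0 1.0
```

View pics/w6.png

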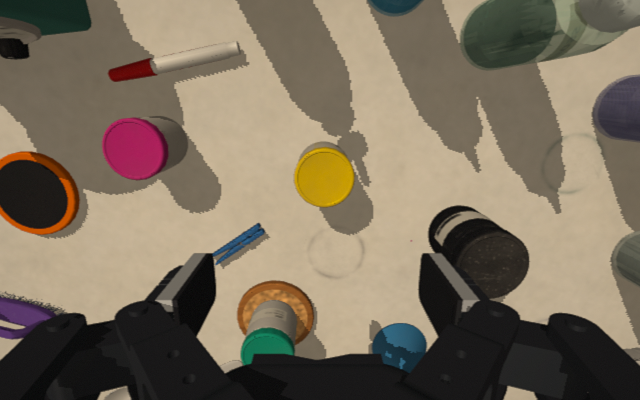

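```bash
python3 -m crank '[[[0,0.007,0.05,0,0.001,0],[0,0.007,0.1,0,0.001,0],[0,0.007,0.15,0,0.001,0],[0,0.007,0.19,0,0.001,0],[0,0.007,0.21,0,0.001,0],[0,0.007,0.217,0,0.001,0],[0,0.007,0.217,0,0.001,0]]]' 0 ; python3 -m crank '[[[0,0,0,0,0,0],[0,0,0,0,0,0],[0,0,0,0,0,0],[0,0,0,0,0,0],[0,0,0,0,0,0]]]' 1 40; python3 -c "
from h import *
st()"
```

```text
time: 10.95
tool_pos: [658.4, -182.0, 22.6]
tcp_rot: [180.0, -0.1, 0.0]
ft_force: [-0.3, 0.3, 1.1]
finger_gap: 85.8
time: 11.58
tool_pos: [660.0, -182.4, 25.1]
tcp_rot: [179.9, -0.3, 0.0]
ft_force: [-1.4, -0.2, 6.4]
finger_gap: 56.1
t 11.57 [ 660.  -182.4   25.1] [ 1.7988e+02 -2.8000e-01  3.0000e-02] gap 56.1 f [-1.4 -0.2  6.4] j [-20.  30.  81.  -0.  70.  70.]
```

```bash
python3 -m crank '[[[0,0,-0.04,0,0.005,0],[0,0,-0.09,0,0.005,0],[0,0,-0.14,0,0.005,0],[0,0,-0.185,0,0.005,0],[0,0,-0.185,0,0.005,0]]]' ; python3 -c "
from h import *
st();go(395,-122,210,0)"
```

```text
time: 12.2
tool_pos: [662.1, -183.1, 217.4]
tcp_rot: [179.7, -1.1, 0.0]
ft_force: [-0.0, -0.4, -1.3]
finger_gap: 56.3
t 12.2 [ 662.1 -183.1  217.4] [ 1.7967e+02 -1.1500e+00  3.0000e-02] gap 56.3 f [-0.  -0.4 -1.3] j [-20.  20.  72.   0.  87.  70.]
shift [-0.2671 -0.0613  0.0017] rv [ 0.0057 -0.0201  0.0004] rows>= 5.0 1.0
```

```bash
python3 -m crank '[[[-0.05,-0.012,0,0.005,-0.018,0],[-0.1,-0.024,0,0.005,-0.018,0],[-0.15,-0.036,0,0.005,-0.018,0],[-0.2,-0.048,0,0.005,-0.018,0],[-0.25,-0.061,0,0.005,-0.018,0],[-0.267,-0.061,0.015,0.005,-0.018,0],[-0.267,-0.061,0.025,0.005,-0.018,0],[-0.267,-0.061,0.025,0.005,-0.018,0],[-0.267,-0.061,0.025,0.005,-0.018,0]]]' ; cat >> h.py <<'E'
def held(C,lo,hi,off,rowmax=300,R=28.8,zt=66):
    """lid in hand: colour hue range lo..hi"""
    s=r.sense();cal=r.get_calibration('wrist')
    hsv=cv2.cvtColor(C[0],cv2.COLOR_BGR2HSV)
    m=((hsv[...,0]>=lo)&(hsv[...,0]<=hi)&(hsv[...,1]>90)).astype(np.uint8)
    m[:150]=0
    c=max(cv2.findContours(m,0,cv2.CHAIN_APPROX_NONE)[0],key=cv2.contourArea)[:,0,:]
    c=c[(c[:,1]<rowmax)]
    z=s['tool_pos'][2]-off+zt
    Q=np.array([ray(q,z,cal)[:2] for q in c])
    f=lambda a:np.hypot(Q[:,0]-a[0],Q[:,1]-a[1])-R
    o=least_squares(f,s['tool_pos'][:2],loss='soft_l1')
    print('held',np.round(o.x,1),'std',np.std(f(o.x)),len(c),'rel tcp',np.round(o.x-s['tool_pos'][:2],1))
E
python3 - <<'E'
from h import *
st();C=cloud('wrist');st()
x=find('wrist',(468,-122),78,28.8,4,C)
held(C,15,30,25)
cv2.imwrite('pics/w7.png',C[0]);go(x[0],x[1],150,0)
E
```

```text
time: 13.32
tool_pos: [396.3, -122.5, 186.8]
tcp_rot: [180.0, -0.1, 0.0]
ft_force: [0.0, -0.5, -0.9]
finger_gap: 56.5
t 13.32 [ 396.3 -122.5  186.8] [ 1.7997e+02 -1.1000e-01  4.0000e-02] gap 56.5 f [ 0.  -0.5 -0.9] j [-24. -21. 116.   0.  85.  66.]
t 13.38 [ 396.3 -122.5  187. ] [ 1.7996e+02 -1.2000e-01  4.0000e-02] gap 56.4 f [-0.9 -0.5 -1. ] j [-24. -21. 116.   0.  85.  66.]
wrist fit [ 467.6 -122.2   27.9] rms 0.39 cloud [ 468.2 -122.2   76.6] zmed 76.6 px [316.  96.] 248
held [ 396.5 -123.2] std 0.7064976314810597 212 rel tcp [ 0.2 -0.7]
shift [ 0.0712 -0.0004  0.0371] rv [ 0.0007 -0.0022  0.0007] rows>= 2.0 1.0
```

View pics/w7.png

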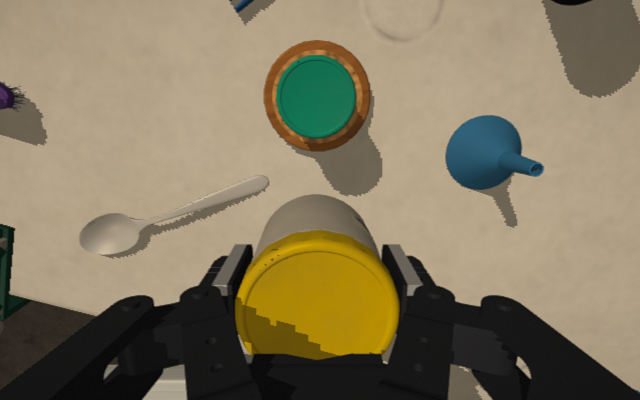

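The green lid is at (317,97) and clear. The held lid sits slightly behind the TCP, so I compensate in x.

```bash
python3 -m crank '[[[0.04,-0.0005,0,0,-0.002,0],[0.073,-0.0005,0,0,-0.002,0],[0.073,-0.0005,0,0,-0.002,0],[0.073,-0.0005,0.03,0,-0.002,0],[0.073,-0.0005,0.06,0,-0.002,0],[0.073,-0.0005,0.075,0,-0.002,0],[0.073,-0.0005,0.079,0,-0.002,0],[0.073,-0.0005,0.079,0,-0.002,0],[0.073,-0.0005,0.079,0,-0.002,0]]]' ; python3 -c "
from h import *
r.snapshot('top');st();go(469.6,-122,103,0)"
```

```text
time: 14.5
tool_pos: [470.3, -122.4, 109.5]
tcp_rot: [179.9, -0.1, 0.0]
ft_force: [0.2, -0.0, -1.9]
finger_gap: 56.3
t 14.55 [ 470.3 -122.3  109.4] [ 1.7992e+02 -1.2000e-01  4.0000e-02] gap 56.4 f [-0.2  0.6 -1.5] j [-21.  -5. 111.  -0.  74.  69.]
shift [-0.0007 -0.0004  0.0064] rv [ 0.0014 -0.0021  0.0006] rows>= 1.0 1.0
```

```bash
python3 -m crank '[[[-0.0006,-0.0004,0.003,0.001,-0.002,0],[-0.0006,-0.0004,0.006,0.001,-0.002,0],[-0.0006,-0.0004,0.006,0.001,-0.002,0]]]' ; python3 -c "
from h import *
r.snapshot('top');st()"
```

```text
time: 14.92
tool_pos: [469.7, -122.0, 103.3]
tcp_rot: [180.0, -0.0, 0.0]
ft_force: [0.4, 0.2, -0.6]
finger_gap: 55.9
t 14.97 [ 469.6 -121.9  103.2] [1.7998e+02 1.0000e-02 4.0000e-02] gap 56.4 f [ 0.2 -0.8 -0.7] j [-21.  -5. 111.  -0.  73.  69.]
```

```bash
python3 -m crank '[[[0,0,0.001,0,0,0],[0,0,0.001,0,0,0]]]' ; python3 -c "
from h import *
r.snapshot('top');st()"
```

```text
time: 15.22
tool_pos: [470.3, -122.3, 103.2]
tcp_rot: [179.9, -0.1, 0.0]
ft_force: [-0.8, -0.1, 4.9]
finger_gap: 56.5
t 15.28 [ 470.2 -122.2  103.1] [ 1.7994e+02 -7.0000e-02  4.0000e-02] gap 56.3 f [-1.6 -0.5  5.2] j [-21.  -5. 111.  -0.  73.  69.]
```

```bash
python3 -m crank '[[[-0.0003,0,0,0,0,0],[-0.0003,0,0,0,0,0],[-0.0003,0,0,0,0,0],[0,0,-0.04,0,0,0],[0,0,-0.1,0,0,0],[0,0,-0.16,0,0,0],[0,0,-0.205,0,0,0],[0,0,-0.205,0,0,0],[0,0,-0.205,0,0,0]]]' 0 ; python3 - <<'E'
from h import *
C=cloud('wrist');st()
x=find('wrist',(468.5,-122),144,28.8,4,C)
x=find('wrist',(680,-5),66,28.8,4,C)
cv2.imwrite('pics/w8.png',C[0]);go(684,-7,240,0)
n='scene';C=cloud(n)
find(n,(468.5,-122),144,28.8,4,C); find(n,(468.5,-122),12,48,4,C)
E
```

```text
time: 16.4
tool_pos: [469.8, -121.9, 307.4]
tcp_rot: [180.0, -0.0, 0.0]
ft_force: [0.7, 1.0, -0.1]
finger_gap: 85.6
t 16.45 [ 469.4 -121.8  306.5] [1.7999e+02 6.0000e-02 4.0000e-02] gap 85.2 f [-0.   0.3 -0.1] j [-21. -12.  96.  -0.  96.  69.]
wrist fit [ 467.1 -121.4   27.6] rms 0.41 cloud [ 467.1 -121.4  141.6] zmed 141.5 px [316. 181.] 181
none
shift [ 0.2147 -0.1147  0.0663] rv [0.0002 0.001  0.0006] rows>= 5.0 1.0
scene fit [ 469.1 -118.2   27.3] rms 1.33 cloud [ 469.  -118.5  143.5] zmed 143.5 px [366. 154.] 58
scene fit [ 469.8 -117.5   44.7] rms 11.11 cloud [ 465.5 -104.8   11.8] zmed 11.9 px [363. 200.] 105
```

View pics/w8.png

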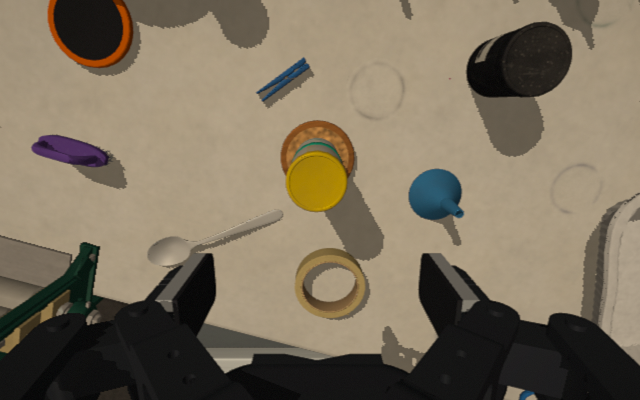

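The yellow jar is centred to within 1 mm of the green one. Next is the cap.

```bash
python3 -c "
from h import *
st();go(558,320,240,0)"
```

```text
t 16.5 [ 469.3 -121.8  306.2] [-1.8e+02  1.0e-01  4.0e-02] gap 85.6 f [ 0.2 -0.9 -0.4] j [-21. -12.  96.  -0.  96.  69.]
shift [ 0.0892 -0.4417  0.0661] rv [-0.0001  0.0017  0.0007] rows>= 8.0 1.0
```

```bash
python3 -m crank '[[[0.011,-0.055,0,0,0.002,0],[0.022,-0.11,0,0,0.002,0],[0.033,-0.165,0,0,0.002,0],[0.044,-0.22,0,0,0.002,0],[0.055,-0.275,0.01,0,0.002,0],[0.066,-0.33,0.03,0,0.002,0],[0.077,-0.385,0.05,0,0.002,0],[0.089,-0.442,0.066,0,0.002,0],[0.089,-0.442,0.066,0,0.002,0],[0.089,-0.442,0.066,0,0.002,0]]]' ; python3 - <<'E'
from h import *
C=cloud('wrist');st()
for l in r.landmark_of('nozzle_cap_mid','wrist')[:2]: print(l, ray(l['pixel'],34,r.get_calibration('wrist')))
cv2.imwrite('pics/w9.png',C[0])
P=C[2];m=(np.hypot(P[...,0]-560,P[...,1]-320)<50)&(P[...,2]>5)
print(np.nanmean(P[m],0),m.sum())
find('wrist',(622,142),12,48,4,C)
for z in(27,):find('wrist',(560,320),z,24,4,C)
m2=m&(P[...,2]>45);print('nozzle',np.nanmean(P[m2],0),m2.sum())
E
```

```text
time: 17.75
tool_pos: [557.1, 320.0, 238.2]
tcp_rot: [179.9, 0.1, 0.1]
ft_force: [0.9, -0.7, 0.2]
finger_gap: 85.3
t 17.8 [557.6 319.5 239.4] [1.7995e+02 4.0000e-02 2.0000e-02] gap 85.2 f [ 0.6 -0.8  0.1] j [ 25.  14.  77.  -0.  89. 115.]
{'pixel': [316.9, 163.8], 'conf': 0.62} [565.20033383 318.69021959  34.        ]
[569.02087298 319.93687514 294.39077112] 28556
wrist fit [627.2 143.6  47.3] rms 0.39 cloud [627.9 144.2  12.2] zmed 12.2 px [485.  99.] 271
wrist fit [565.7 320.5  19.2] rms 0.69 cloud [565.9 320.7  25.8] zmed 25.7 px [315. 162.] 120
nozzle [569.081519   319.90312864 307.90814082] 27194
```

View pics/w9.png

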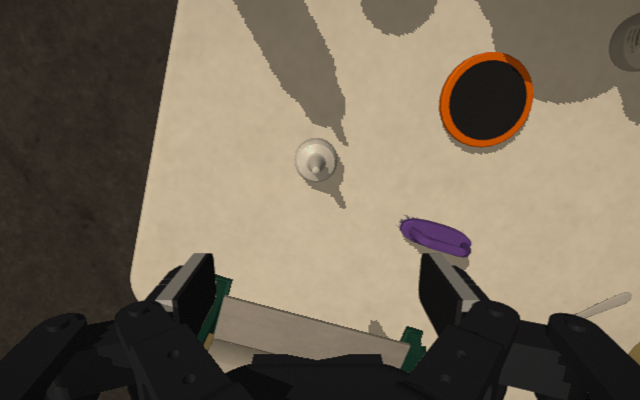

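The cap is at (317,160) with its nozzle nearly under the camera, and the orange stand is at (487,100). The rack is at the bottom of the picture, so I check its clearance.

```bash
python3 - <<'E'
from h import *
C=cloud('top');P=C[2]
st()
for y0 in range(120,480,40):
    row=[]
    for x0 in range(240,640,40):
        m=(abs(P[...,0]-x0-20)<20)&(abs(P[...,1]-y0-20)<20)
        row.append(int(np.nanpercentile(P[m][:,2],95)) if m.sum()>2 else -1)
    print(y0,row)
cv2.imwrite('pics/t2.png',C[0])
C=cloud('wrist');P=C[2]
m=(np.hypot(P[...,0]-566,P[...,1]-320)<30)
for a,b in((2,8),(8,20),(20,30),(30,45),(45,60),(60,75)):
    k=m&(P[...,2]>a)&(P[...,2]<b);print(a,b,k.sum(),np.nanmean(P[k],0) if k.sum() else '')
find('wrist',(566,320),16,24,13,C)
E
```

```text
t 17.9 [558.2 319.2 240.8] [-1.7998e+02 -7.0000e-02 -4.0000e-02] gap 85.9 f [ 0.7 -0.3 -1.1] j [ 25.  14.  77.  -0.  89. 115.]
120 [689, 680, 664, 4, 3, 25, 4, 3, 15, 16]
160 [687, 679, 671, 654, 655, 642, 25, 4, 14, 16]
200 [683, 677, 670, 661, 655, 656, 656, 652, 4, 5]
240 [671, 669, 662, 658, 4, 5, 656, 655, 655, 646]
280 [-1, -1, 655, 655, 655, 644, 629, 650, 652, 646]
320 [-1, -1, -1, -1, 656, 656, 655, 652, 650, 252]
360 [-1, -1, -1, -1, -1, 4, 656, 656, 644, 0]
400 [-1, -1, -1, -1, -1, 4, 4, 4, 6, -1]
440 [-1, -1, 209, -1, 4, 4, 4, 4, 4, -1]
2 8 32 [581.79471734 320.93370073   5.38436309]
8 20 227 [571.51072002 320.521751    16.87201538]
20 30 1009 [565.55149892 321.03069188  24.33050883]
30 45 86 [568.44342471 320.83843345  37.13704848]
45 60 72 [567.18992696 320.93444329  52.00886439]
60 75 59 [564.70494064 320.7218454   64.62226414]
wrist fit [564.9 321.   23. ] rms 0.54 cloud [567.1 320.9  22.5] zmed 23.7 px [315. 162.] 126
```

View pics/t2.png

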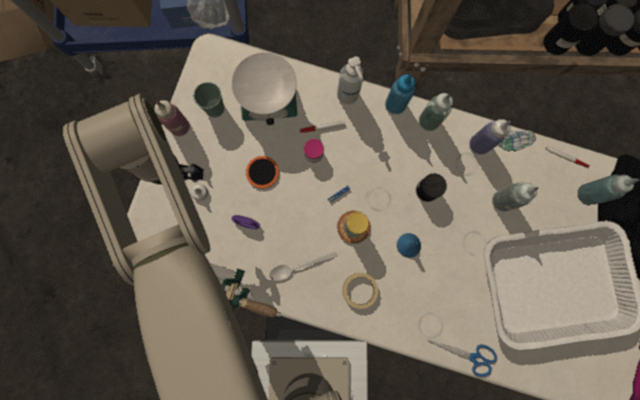

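```bash
python3 -c "
from h import *
st();go(565.3,320.8,40,0)"
```

```text
t 17.95 [558.3 319.2 241.1] [-1.7997e+02 -9.0000e-02 -5.0000e-02] gap 85.2 f [ 0.2  0.8 -0.1] j [ 25.  14.  77.  -0.  89. 115.]
shift [ 0.0067 -0.0015  0.2011] rv [-0.0005 -0.0017 -0.0009] rows>= 4.0 1.0
```

```bash
python3 -m crank '[[[0.007,-0.0015,0.05,0,-0.002,-0.001],[0.007,-0.0015,0.1,0,-0.002,-0.001],[0.007,-0.0015,0.15,0,-0.002,-0.001],[0.007,-0.0015,0.19,0,-0.002,-0.001],[0.007,-0.0015,0.201,0,-0.002,-0.001],[0.007,-0.0015,0.201,0,-0.002,-0.001],[0.007,-0.0015,0.201,0,-0.002,-0.001]]]' ; python3 - <<'E'
from h import *
C=cloud('wrist');st()
find('wrist',(565.5,320),16,24,13,C)
cv2.imwrite('pics/w10.png',C[0]);go(565.3,320.8,1.5,0)
E
```

```text
time: 18.82
tool_pos: [567.5, 321.4, 43.1]
tcp_rot: [-179.9, -0.2, -0.0]
ft_force: [0.7, 0.6, 0.4]
finger_gap: 85.7
t 18.88 [567.5 321.5  43. ] [-179.86   -0.21   -0.  ] gap 85.6 f [ 0.8 -0.2 -0.5] j [ 25.  24.  86.   0.  70. 115.]
wrist fit [567.2 320.6  22.6] rms 6.88 cloud [571.6 320.7  21.5] zmed 23.3 px [318. 241.] 343
shift [-0.0023  0.0008  0.0415] rv [-0.0024 -0.0037 -0.0001] rows>= 1.0 1.0
```

View pics/w10.png

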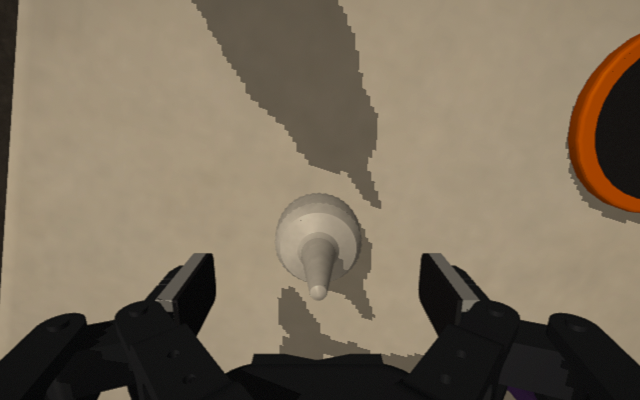

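```bash
python3 - <<'E'
from h import *
cal=r.get_calibration('wrist');st()
print('tip',ray((317,292),68,cal))
C=cloud('wrist');P=C[2]
m=((np.hypot(P[...,0]-566,P[...,1]-320.6)<32)&(P[...,2]>3)&(P[...,2]<32)).astype(np.uint8)
c=max(cv2.findContours(m,0,cv2.CHAIN_APPROX_NONE)[0],key=cv2.contourArea)[:,0,:]
c=c[c[:,1]<235];print(c.min(0),c.max(0))
for z in(0,12,24): print(z,fit(c,z,cal,24))
E
```

```text
t 18.88 [567.5 321.5  43. ] [-179.86   -0.21   -0.  ] gap 85.6 f [ 0.8 -0.2 -0.5] j [ 25.  24.  86.   0.  70. 115.]
tip [565.59021109 320.72990127  68.        ]
[275 195] [360 234]
0 (array([561.97487932, 320.58480575,  23.98053142]), np.float64(0.23651493645136654))
12 (array([566.73205667, 320.56995388,  22.42435917]), np.float64(0.2211641834708494))
24 (array([571.48928555, 320.55511695,  20.86815354]), np.float64(0.205813563027336))
```

```bash
python3 -m crank '[[[-0.002,0.001,0.02,-0.002,-0.003,0],[-0.002,0.001,0.035,-0.002,-0.003,0],[-0.002,0.001,0.04,-0.002,-0.003,0],[-0.002,0.001,0.041,-0.002,-0.003,0],[-0.002,0.001,0.041,-0.002,-0.003,0]]]' ; python3 -c "
from h import *
r.snapshot('top');st();go(565.5,320.7,1.5,0)"
```

```text
time: 19.55
tool_pos: [565.6, 320.7, 1.9]
tcp_rot: [-180.0, -0.0, 0.0]
ft_force: [-0.0, -0.1, 0.8]
finger_gap: 85.5
t 19.6 [565.8 320.8   2.2] [-1.7997e+02 -6.0000e-02  0.0000e+00] gap 85.5 f [-0.1  0.4 -0.2] j [ 25.  27.  87.   0.  66. 115.]
shift [-0.0003  0.0001  0.0007] rv [-0.0006 -0.001   0.0001] rows>= 1.0 1.0
```

```bash
python3 -m crank '[[[0,0,0.0005,0,0,0],[0,0,0.0005,0,0,0],[0,0,0.0005,0,0,0],[0,0,0.0005,0,0,0],[0,0,0.0005,0,0,0],[0,0,0.0005,0,0,0]]]' 1 25; python3 -c "
from h import *
r.snapshot('top');st()"
```

```text
time: 20.35
tool_pos: [566.2, 321.1, 2.4]
tcp_rot: [-179.9, -0.1, 0.0]
ft_force: [-1.7, 0.0, 4.8]
finger_gap: 43.6
t 20.4 [566.2 321.1   2.4] [-1.7994e+02 -1.1000e-01  1.0000e-02] gap 43.9 f [-1.4  0.8  5.8] j [ 25.  27.  87.   0.  66. 115.]
```

```bash
python3 -m crank '[[[0,0,-0.02,0,0,0],[0,0,-0.04,0,0,0],[0,0,-0.06,0,0,0],[0,0,-0.06,0,0,0]]]'; python3 - <<'E'
from h import *
C=cloud('wrist');st();cv2.imwrite('pics/w11.png',C[0])
cal=r.get_calibration('wrist')
p,d=r.snapshot('scene');cv2.imwrite('pics/s11.png',cv2.resize(p[200:350,120:360],None,fx=3,fy=3))
E
```

```text
time: 20.9
tool_pos: [568.2, 322.0, 66.0]
tcp_rot: [-179.8, -0.4, 0.0]
ft_force: [0.1, 0.1, 0.5]
finger_gap: 43.5
t 20.95 [567.2 321.5  64.2] [-1.7986e+02 -2.7000e-01  1.0000e-02] gap 43.7 f [-1.2  0.2 -0.5] j [ 25.  22.  86.   0.  72. 115.]
```

View pics/w11.png

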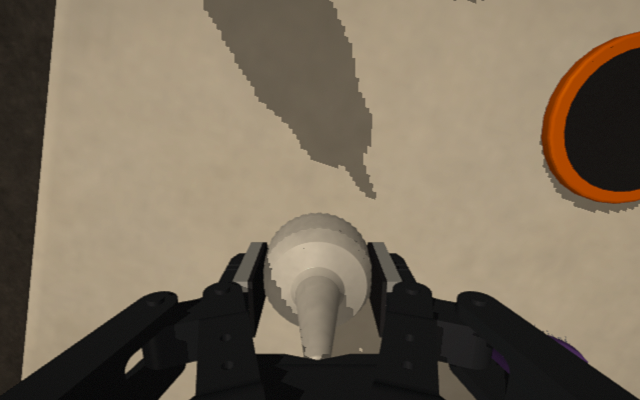

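View pics/s11.png

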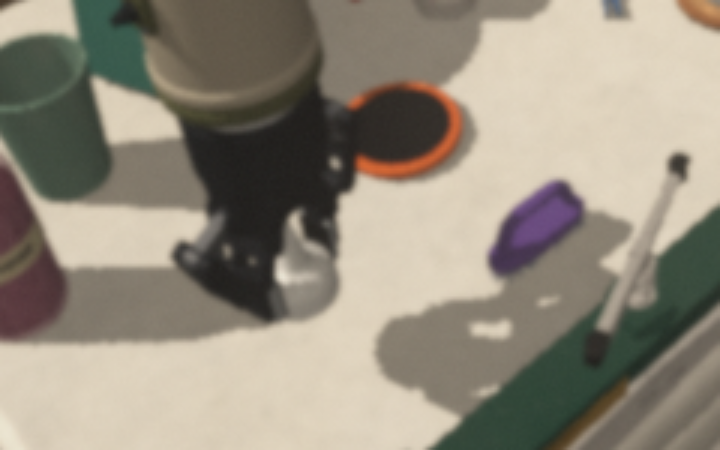

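The cap is held upright, skirt between the pads, tip at (318,355). Now to the view pose before the wood stack.

```bash
python3 -c "
from h import *
st();go(395,-122,215,0)"
```

```text
t 21.0 [566.3 321.1  62.8] [-1.7992e+02 -1.5000e-01  0.0000e+00] gap 44.0 f [-0.2  0.1 -1. ] j [ 25.  23.  86.   0.  72. 115.]
shift [-0.1709  0.4429 -0.1533] rv [-0.0015 -0.0026  0.0001] rows>= 8.0 1.0
```

```bash
python3 -m crank '[[[0,0,-0.05,0,0,0],[0,0.01,-0.1,0,0,0],[-0.02,0.055,-0.14,0,0,0],[-0.04,0.11,-0.153,0,0,0],[-0.06,0.165,-0.153,0,0,0],[-0.085,0.22,-0.153,0,0,0],[-0.11,0.275,-0.153,0,0,0],[-0.13,0.33,-0.153,0,0,0],[-0.15,0.385,-0.153,-0.001,-0.002,0],[-0.171,0.443,-0.153,-0.001,-0.002,0]]]' ; python3 -m crank '[[[0,0,0,0,0,0],[0,0,0,0,0,0]]]'; python3 - <<'E'
from h import *
C=cloud('wrist');st();cal=r.get_calibration('wrist')
x=find('wrist',(468,-122),144,28.8,4,C)
cv2.imwrite('pics/w12.png',C[0]);go(x[0],x[1],152,0)
E
```

```text
time: 22.25
tool_pos: [393.6, -123.3, 213.7]
tcp_rot: [-179.9, 0.0, 0.0]
ft_force: [0.6, -1.1, -0.1]
finger_gap: 43.8
time: 22.5
tool_pos: [393.2, -123.2, 212.9]
tcp_rot: [-179.9, 0.1, -0.1]
ft_force: [0.1, -0.7, 0.1]
finger_gap: 44.1
t 22.55 [ 393.5 -122.6  213.1] [-1.7989e+02  7.0000e-02  5.0000e-02] gap 43.8 f [0.2 0.3 0.2] j [-24. -22. 115.   0.  88.  65.]
wrist fit [ 467.2 -121.1   27.9] rms 0.23 cloud [ 468.1 -121.1  142.6] zmed 142.6 px [313.  90.] 281
shift [ 0.0738 -0.0013  0.061 ] rv [-0.0019  0.0013  0.0008] rows>= 2.0 1.0
```

View pics/w12.png

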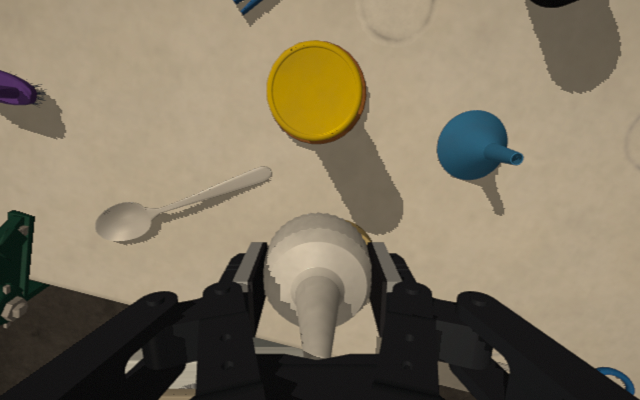

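```bash
python3 -m crank '[[[0.04,-0.001,0,-0.002,0.001,0],[0.0745,-0.001,0,-0.002,0.001,0],[0.0745,-0.001,0,-0.002,0.001,0],[0.0745,-0.001,0.03,-0.002,0.001,0],[0.0745,-0.001,0.05,-0.002,0.001,0],[0.0745,-0.001,0.06,-0.002,0.001,0],[0.0745,-0.001,0.06,-0.002,0.001,0],[0.0745,-0.001,0.06,-0.002,0.001,0]]]' ; python3 -c "
from h import *
r.snapshot('top');st();go(468,-121.6,147,0)"
```

```text
time: 23.55
tool_pos: [468.5, -121.3, 154.0]
tcp_rot: [180.0, -0.1, 0.1]
ft_force: [0.2, 0.3, 0.5]
finger_gap: 43.9
t 23.6 [ 468.6 -121.5  154.2] [ 1.7996e+02 -8.0000e-02  7.0000e-02] gap 43.9 f [0.5 0.5 1. ] j [-21.  -8. 109.  -0.  79.  69.]
shift [-0.0006  0.0001  0.0072] rv [ 0.0007 -0.0014  0.0012] rows>= 1.0 1.0
```

```bash
python3 -m crank '[[[-0.0006,0,0.004,0,-0.001,0],[-0.0006,0,0.0065,0,-0.001,0],[-0.0006,0,0.0065,0,-0.001,0]]]' ; python3 -c "
from h import *
r.snapshot('top');st();C=cloud('scene');cv2.imwrite('pics/s13.png',cv2.resize(C[0][90:240,280:480],None,fx=4,fy=4))"
```

```text
time: 23.98
tool_pos: [467.8, -121.5, 147.4]
tcp_rot: [180.0, 0.0, 0.1]
ft_force: [0.4, -0.0, -0.6]
finger_gap: 43.8
t 24.02 [ 467.9 -121.5  147.5] [ 1.7996e+02 -0.0000e+00  6.0000e-02] gap 44.0 f [ 0.  -0.7  0.3] j [-21.  -8. 109.  -0.  78.  69.]
```

View pics/s13.png

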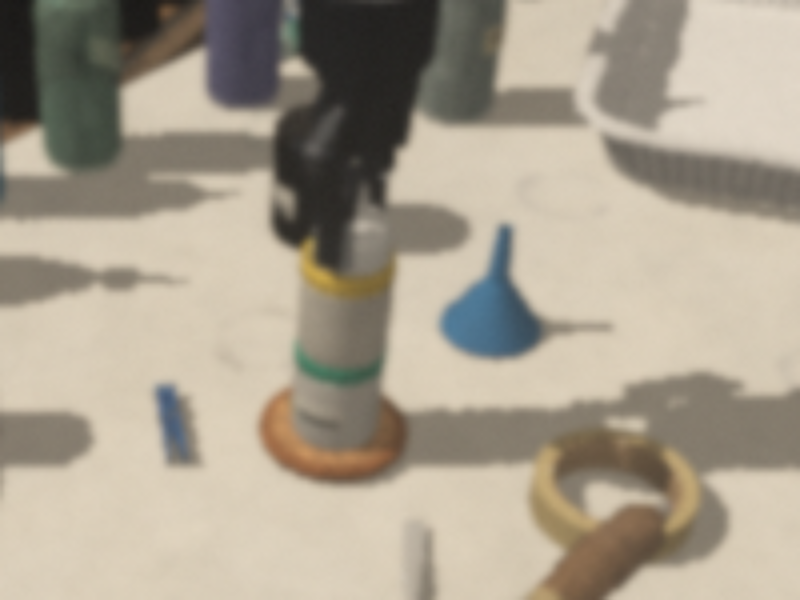

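The cap is hovering just over the yellow lid, at about (350,270) in this crop. I lower it slightly.

```bash
python3 -m crank '[[[0,0,0.001,0,0,0],[0,0,0.0015,0,0,0]]]' ; python3 -c "
from h import *
r.snapshot('top');st()"
```

```text
time: 24.32
tool_pos: [468.1, -121.6, 146.4]
tcp_rot: [180.0, -0.0, 0.1]
ft_force: [-0.6, 0.6, 3.7]
finger_gap: 43.7
t 24.38 [ 468.1 -121.5  146.4] [ 1.7996e+02 -3.0000e-02  6.0000e-02] gap 43.9 f [0.3 0.1 1.2] j [-21.  -8. 109.  -0.  78.  69.]
```

```bash
python3 -m crank '[[[0,0,0,0,0,0],[0,0,0,0,0,0],[0,0,0,0,0,0],[0,0,0,0,0,0],[0,0,-0.03,0,0,0],[0,0,-0.08,0,0,0],[0,0,-0.13,0,0,0],[0,0,-0.13,0,0,0],[0,0,-0.13,0,0,0]]]' 0; python3 - <<'E'
from h import *
C=cloud('wrist');st();cv2.imwrite('pics/w14.png',C[0]);cal=r.get_calibration('wrist')
find('wrist',(468,-121.5),144,28.8,4,C)
find('wrist',(468,-121.5),144+16,24,13,C)
find('wrist',(468,-121.5),144+27,20,4,C)
P=C[2];k=(np.hypot(P[...,0]-468,P[...,1]+121.5)<30)&(P[...,2]>200)&(P[...,2]<220);print(np.nanmean(P[k],0),k.sum())
C=cloud('scene');cv2.imwrite('pics/s14.png',cv2.resize(C[0][90:240,280:480],None,fx=4,fy=4))
E
```

```text
time: 25.5
tool_pos: [468.0, -121.4, 276.1]
tcp_rot: [180.0, -0.0, 0.1]
ft_force: [-0.6, 0.0, -0.6]
finger_gap: 85.0
t 25.55 [ 467.5 -121.3  275.1] [1.7999e+02 6.0000e-02 6.0000e-02] gap 85.5 f [ 0.2 -0.4 -1. ] j [-21. -12.  99.  -0.  92.  69.]
wrist fit [ 466.7 -121.5   26.4] rms 2.55 cloud [ 481.3 -120.   141.9] zmed 141.7 px [314. 175.] 238
wrist fit [ 467.3 -121.8   22.6] rms 6.65 cloud [ 470.4 -121.8  165.2] zmed 166.6 px [317. 197.] 258
wrist fit [ 466.4 -121.6   13.3] rms 3.08 cloud [ 468.6 -121.3  169.1] zmed 168.7 px [317. 197.] 179
[ 466.58051555 -122.09469062  206.33089363] 159
```

View pics/w14.png

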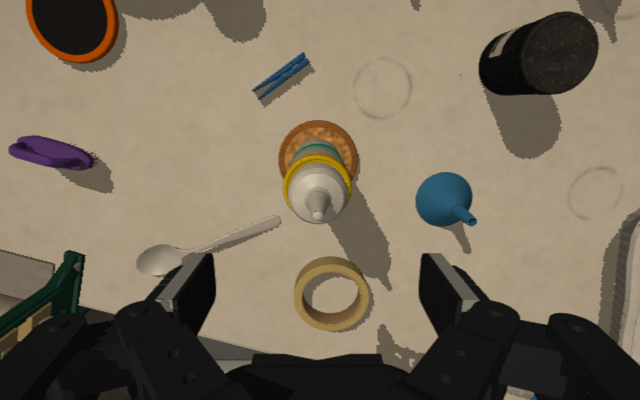

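View pics/s14.png

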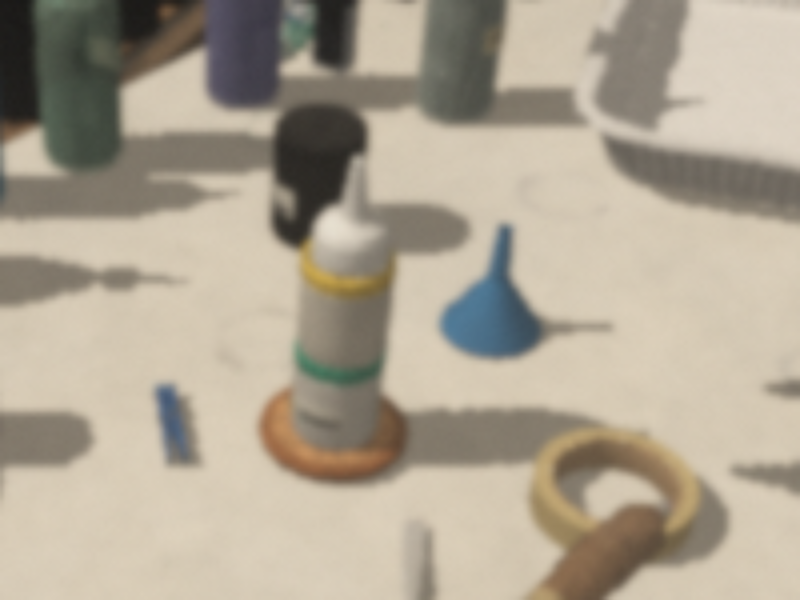

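The first stack stands centred, cap up. Next the magenta jar.

```bash
python3 -m crank '[[[0.035,-0.02,0,0,0,0],[0.09,-0.045,0,0,0,0],[0.14,-0.07,0,0,0,0],[0.19,-0.1,0.02,0,0,0],[0.216,-0.114,0.035,0,0,0],[0.216,-0.114,0.035,0,0,0],[0.216,-0.114,0.035,0,0,0]]]' 0; python3 - <<'E'
from h import *
C=cloud('wrist');st();cv2.imwrite('pics/w15.png',C[0])
x=find('wrist',(684,-7),66,28.8,4,C)
find('wrist',(627,143),12,48,4,C)
go(x[0],x[1],22,0)
E
```

```text
time: 26.48
tool_pos: [682.3, -7.2, 238.1]
tcp_rot: [-180.0, 0.2, 0.1]
ft_force: [-0.1, -0.5, -0.5]
finger_gap: 85.5
t 26.52 [682.5  -7.5 239.3] [1.8e+02 1.4e-01 3.0e-02] gap 85.2 f [-0.1  0.9  0.2] j [-5. 20. 70. -0. 90. 85.]
wrist fit [684.5  -6.2  28. ] rms 0.28 cloud [684.9  -6.2  65.5] zmed 65.6 px [315. 174.] 169
wrist fit [627.5 141.9  47.1] rms 0.69 cloud [628.8 141.9  12.2] zmed 12.2 px [184. 212.] 244
shift [ 0.0025 -0.0013  0.2173] rv [0.     0.0025 0.0006] rows>= 4.0 1.0
```

View pics/w15.png

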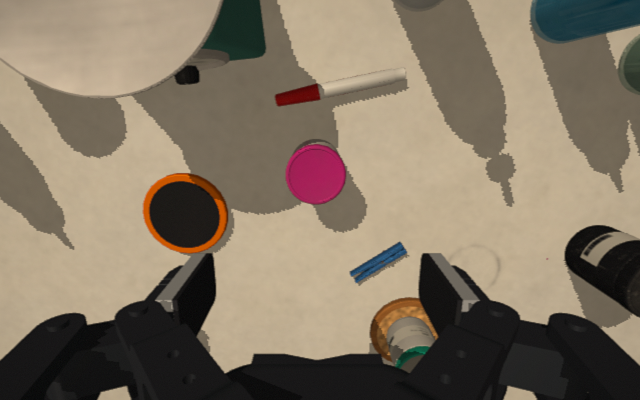

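```bash
python3 -m crank '[[[0.002,-0.001,0.05,0,0.002,0],[0.002,-0.001,0.1,0,0.002,0],[0.002,-0.001,0.15,0,0.002,0],[0.002,-0.001,0.19,0,0.002,0],[0.002,-0.001,0.21,0,0.002,0],[0.002,-0.001,0.217,0,0.002,0],[0.002,-0.001,0.217,0,0.002,0]]]' 0 ; python3 -m crank '[[[0,0,0,0,0,0],[0,0,0,0,0,0],[0,0,0,0,0,0],[0,0,0,0,0,0],[0,0,0,0,0,0]]]' 1 40; python3 -c "
from h import *
r.snapshot('top');st();go(557,143,187,0)"
```

```text
time: 27.4
tool_pos: [685.0, -6.8, 23.9]
tcp_rot: [180.0, -0.1, 0.0]
ft_force: [0.2, 0.4, 0.1]
finger_gap: 85.4
time: 28.02
tool_pos: [686.7, -6.9, 26.5]
tcp_rot: [180.0, -0.3, 0.0]
ft_force: [-0.9, -0.2, 6.0]
finger_gap: 56.8
t 28.07 [686.7  -6.9  26.5] [ 1.7996e+02 -3.1000e-01  3.0000e-02] gap 56.4 f [-0.3  0.7  5.1] j [-5. 30. 80. -0. 70. 85.]
shift [-0.1288 -0.1498 -0.1613] rv [ 0.0007 -0.0054  0.0005] rows>= 5.0 1.0
```

```bash
python3 -m crank '[[[0,0,-0.05,0,-0.003,0],[-0.01,-0.01,-0.1,0,-0.003,0],[-0.05,-0.05,-0.12,0,-0.003,0],[-0.09,-0.1,-0.125,0,-0.003,0],[-0.128,-0.15,-0.125,0,-0.003,0],[-0.128,-0.15,-0.125,0,-0.003,0],[-0.128,-0.15,-0.125,0,-0.003,0]]]' ; python3 - <<'E'
from h import *
C=cloud('wrist');st();cv2.imwrite('pics/w16.png',C[0])
x=find('wrist',(627,143),12,48,4,C)
held(C,155,179,26)
go(x[0]+2,x[1],40,0)
E
```

```text
time: 28.95
tool_pos: [558.3, 143.3, 151.5]
tcp_rot: [179.9, -0.2, 0.1]
ft_force: [0.2, 0.1, -1.1]
finger_gap: 56.1
t 29.0 [558.7 142.7 151.3] [ 1.7994e+02 -2.2000e-01  3.0000e-02] gap 56.3 f [ 0.3 -0.2 -1.9] j [ 9.  7. 95. -0. 79. 99.]
wrist fit [626.3 142.3  46.8] rms 0.49 cloud [627.9 142.3  11. ] zmed 11.0 px [315. 102.] 359
held [558.8 142. ] std 0.7363796641905502 212 rel tcp [ 0.1 -0.7]
shift [0.0692 0.0003 0.1116] rv [ 0.001  -0.0038  0.0005] rows>= 3.0 1.0
```

View pics/w16.png

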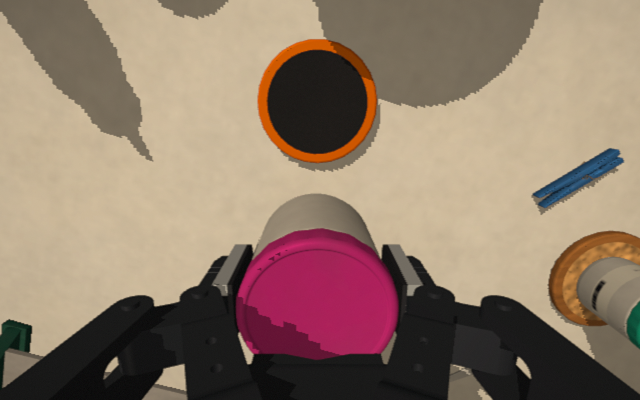

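```bash
python3 -m crank '[[[0.04,0.0005,0,0.001,-0.003,0],[0.07,0.0005,0,0.001,-0.003,0],[0.07,0.0005,0,0.001,-0.003,0],[0.07,0.0005,0.04,0.001,-0.003,0],[0.07,0.0005,0.08,0.001,-0.003,0],[0.07,0.0005,0.102,0.001,-0.003,0],[0.07,0.0005,0.106,0.001,-0.003,0],[0.07,0.0005,0.106,0.001,-0.003,0],[0.07,0.0005,0.106,0.001,-0.003,0]]]' ; python3 -c "
from h import *
r.snapshot('top');st();go(629.4,142.1,38.5,0)"
```

```text
time: 30.12
tool_pos: [630.7, 142.3, 47.8]
tcp_rot: [-180.0, -0.2, 0.0]
ft_force: [-0.5, -0.5, -1.4]
finger_gap: 56.5
t 30.18 [630.5 142.3  47.7] [-1.7997e+02 -2.3000e-01  3.0000e-02] gap 56.5 f [ 0.8 -0.6 -2. ] j [ 8. 23. 87. -0. 70. 98.]
shift [-0.0012  0.0002  0.0092] rv [-0.0005 -0.0039  0.0005] rows>= 1.0 1.0
```

```bash
python3 -m crank '[[[-0.001,0,0.004,0,-0.003,0],[-0.001,0,0.008,0,-0.003,0],[-0.001,0,0.008,0,-0.003,0]]]' ; python3 -m crank '[[[0,0,0.001,0,-0.001,0],[0,0,0.001,0,-0.001,0]]]' ;python3 -c "
from h import *
r.snapshot('top');st();go(629.4,142.1,38.5,0)"
```

```text
time: 30.55
tool_pos: [629.0, 142.3, 39.0]
tcp_rot: [-180.0, 0.0, 0.0]
ft_force: [0.5, 0.1, -1.6]
finger_gap: 56.4
time: 30.8
tool_pos: [629.4, 142.4, 38.6]
tcp_rot: [-180.0, 0.0, 0.0]
ft_force: [-1.5, -0.4, 3.8]
finger_gap: 56.3
t 30.85 [629.4 142.4  38.6] [-1.7997e+02  2.0000e-02  3.0000e-02] gap 56.4 f [-1.3 -0.2  2.7] j [ 8. 24. 87.  0. 69. 98.]
shift [-0.      0.0003  0.0001] rv [-0.0004  0.0004  0.0006] rows>= 1.0 1.0
```

Contact at 3 N. I release and check.

```bash
python3 -m crank '[[[0,0,0,0,0,0],[0,0,0,0,0,0],[0,0,0,0,0,0],[0,0,-0.04,0,0,0],[0,0,-0.1,0,0,0],[0,0,-0.16,0,0,0],[0,0,-0.2,0,0,0],[0,0,-0.2,0,0,0],[0,0,-0.2,0,0,0]]]' 0; python3 - <<'E'
from h import *
C=cloud('wrist');st();cv2.imwrite('pics/w17.png',C[0])
x=find('wrist',(627,142),78,28.8,4,C)
# stand outer contour via orange colour
hsv=cv2.cvtColor(C[0],cv2.COLOR_BGR2HSV);P=C[2]
m=((np.hypot(P[...,0]-627,P[...,1]-142)<60)&(hsv[...,0]<15)&(hsv[...,1]>180)).astype(np.uint8)
c=max(cv2.findContours(m,0,cv2.CHAIN_APPROX_NONE)[0],key=cv2.contourArea)
h=cv2.convexHull(c)[:,0,:];h=h[h[:,1]<165+20]
print('stand',fit(h,12,r.get_calibration('wrist'),48))
go(415,-275,240,0)
E
```

```text
time: 31.98
tool_pos: [629.2, 142.2, 237.9]
tcp_rot: [-180.0, 0.1, 0.0]
ft_force: [-0.4, 0.1, -0.8]
finger_gap: 85.4
t 32.02 [628.7 142.1 236.8] [-1.8e+02  1.7e-01  3.0e-02] gap 85.4 f [-0.4 -0.3 -0.5] j [ 8. 14. 77.  0. 89. 98.]
wrist fit [626.2 142.8  27.5] rms 0.42 cloud [626.1 142.9  75.4] zmed 75.4 px [316. 182.] 182
stand (array([626.04648646, 142.64823161,  46.61714927]), np.float64(0.1337442868083859))
shift [-0.214   0.417  -0.0026] rv [-0.      0.003   0.0006] rows>= 8.0 1.0
```

View pics/w17.png

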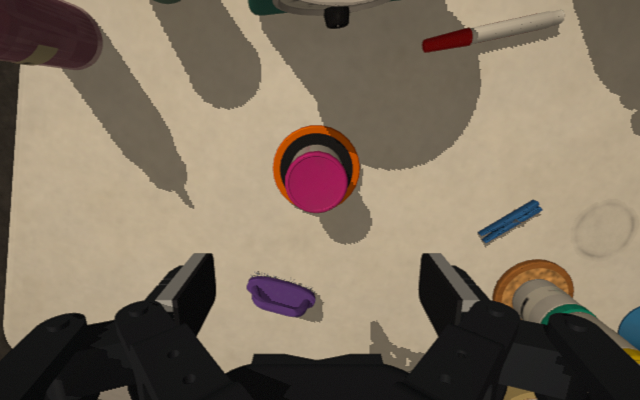

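Magenta is centred on the orange stand to under 1 mm. Now the funnel, travelling high over the finished stack.

```bash
python3 -m crank '[[[-0.01,0.015,-0.055,0,0,0],[-0.04,0.065,-0.07,0,0,0],[-0.07,0.12,-0.07,0,0,0],[-0.095,0.175,-0.07,0,0,0],[-0.12,0.23,-0.07,0,0,0],[-0.145,0.285,-0.07,0,0,0],[-0.175,0.34,-0.07,0,0,0],[-0.2,0.39,-0.06,0,0.003,0],[-0.214,0.417,-0.03,0,0.003,0],[-0.214,0.417,-0.0025,0,0.003,0]]]' 0;python3 -m crank '[[[0,0,0,0,0,0],[0,0,0,0,0,0]]]'; python3 - <<'E'
from h import *
C=cloud('wrist');st();cv2.imwrite('pics/w18.png',C[0]);cal=r.get_calibration('wrist')
hsv=cv2.cvtColor(C[0],cv2.COLOR_BGR2HSV);P=C[2]
m=(np.hypot(P[...,0]-415,P[...,1]+275)<50)&(hsv[...,0]>90)&(hsv[...,0]<120)&(hsv[...,1]>90)
for a in range(0,90,10):
    k=m&(P[...,2]>a)&(P[...,2]<a+10);print(a,k.sum(),np.round(np.nanmean(P[k],0),1) if k.sum() else '')
c=max(cv2.findContours(m.astype(np.uint8),0,cv2.CHAIN_APPROX_NONE)[0],key=cv2.contourArea)[:,0,:]
print(c.min(0),c.max(0))
for l in r.landmark_of('blue_funnel_mid','wrist')[:2]: print(l, ray(l['pixel'],42.5,cal))
E
```

```text
time: 33.28
tool_pos: [412.9, -276.5, 237.1]
tcp_rot: [-179.9, 0.2, -0.2]
ft_force: [-0.3, 0.1, -0.1]
finger_gap: 85.3
time: 33.52
tool_pos: [412.7, -276.1, 236.8]
tcp_rot: [-179.9, 0.2, -0.2]
ft_force: [-0.5, 0.4, -0.5]
finger_gap: 85.4
t 33.58 [ 413.3 -276.3  237.7] [-1.7992e+02  1.3000e-01 -1.4000e-01] gap 85.0 f [ 1.1 -0.9  0.1] j [-40.  -9. 101.  -0.  88.  50.]
0 558 [ 426.8 -283.6    7. ]
10 883 [ 424.  -281.6   14.9]
20 732 [ 422.2 -282.1   24.8]
30 494 [ 422.5 -281.6   34.6]
40 183 [ 422.8 -281.5   43.1]
50 56 [ 420.7 -282.1   55.4]
60 56 [ 421.2 -281.6   65.4]
70 52 [ 420.9 -281.9   74.9]
80 68 [ 419.2 -282.1   83.6]
[291 128] [353 190]
{'pixel': [325.6, 168.5], 'conf': 0.76} [ 417.13781437 -285.27448485   42.5       ]
```

View pics/w18.png

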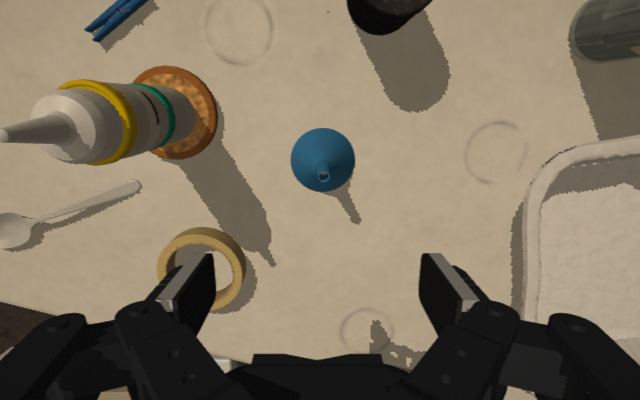

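```bash
python3 - <<'E'
from h import *
cal=r.get_calibration('wrist');C=cloud('wrist');cal=r.get_calibration('wrist')
hsv=cv2.cvtColor(C[0],cv2.COLOR_BGR2HSV);P=C[2]
m=(np.hypot(P[...,0]-420,P[...,1]+282)<50)&(hsv[...,0]>90)&(hsv[...,0]<120)&(hsv[...,1]>90)
c=max(cv2.findContours(m.astype(np.uint8),0,cv2.CHAIN_APPROX_NONE)[0],key=cv2.contourArea)[:,0,:]
print(fit(c[c[:,1]<180],0,cal,36),fit(c[c[:,1]<180],3,cal,36))
print('tip',ray((323.5,175.5),85,cal))
st();go(420,-282,110,0)
E
```

```text
(array([ 418.01163852, -282.07449216,   34.47406862]), np.float64(0.32335080995196847)) (array([ 418.51810876, -282.03879071,   34.20182226]), np.float64(0.32079700272259937))
tip [ 419.54105979 -282.81252636   85.        ]
t 33.67 [ 413.7 -276.5  238.4] [-1.7998e+02  6.0000e-02 -1.3000e-01] gap 85.6 f [-0.1  0.   0.2] j [-40.  -9. 101.  -0.  88.  50.]
shift [0.0065 0.0055 0.1284] rv [-0.0004  0.0011 -0.0022] rows>= 3.0 1.0
```

```bash
python3 -m crank '[[[0.005,0.0057,0.05,0,0.001,-0.002],[0.005,0.0057,0.1,0,0.001,-0.002],[0.005,0.0057,0.15,0,0.001,-0.002],[0.005,0.0057,0.18,0,0.001,-0.002],[0.005,0.0057,0.189,0,0.001,-0.002],[0.005,0.0057,0.189,0,0.001,-0.002],[0.005,0.0057,0.189,0,0.001,-0.002]]]' 0.5; python3 - <<'E'
from h import *
C=cloud('wrist');st();cv2.imwrite('pics/w19.png',C[0]);cal=r.get_calibration('wrist')
go(418.7,-282.2,48,0)
E
```

```text
time: 34.55
tool_pos: [419.8, -283.1, 51.5]
tcp_rot: [179.9, -0.1, 0.0]
ft_force: [1.2, -0.6, 1.2]
finger_gap: 42.7
t 34.6 [ 419.7 -283.1   51.4] [ 1.799e+02 -1.400e-01 -1.000e-02] gap 42.3 f [ 0.  -0.7  0. ] j [-40.   2. 110.   0.  67.  50.]
shift [-0.0011 -0.0009  0.0034] rv [ 0.0018 -0.0025 -0.0001] rows>= 1.0 1.0
```

View pics/w19.png

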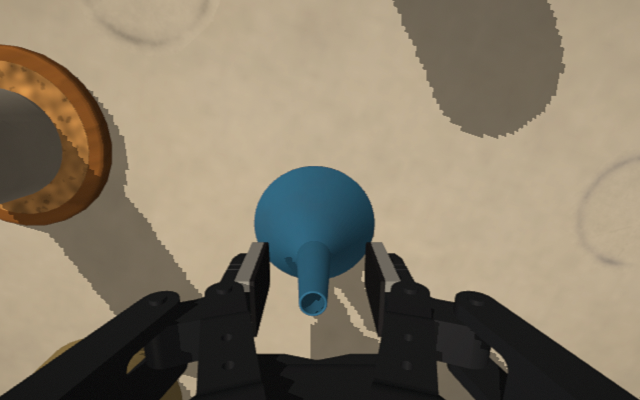

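```bash
python3 - <<'E'
from h import *
cal=r.get_calibration('wrist');st();print(ray((313,301),85,cal))
E
python3 -m crank '[[[-0.001,-0.001,0.003,0.002,-0.002,0],[-0.001,-0.001,0.003,0.002,-0.002,0]]]' 0.5; python3 -m crank '[[[0,0,0,0,0,0],[0,0,0,0,0,0],[0,0,0,0,0,0],[0,0,0,0,0,0],[0,0,0,0,0,0]]]' 1 25; python3 - <<'E'
from h import *
C=cloud('wrist');st();cv2.imwrite('pics/w20.png',C[0])
E
```

```text
t 34.6 [ 419.7 -283.1   51.4] [ 1.799e+02 -1.400e-01 -1.000e-02] gap 42.3 f [ 0.  -0.7  0. ] j [-40.   2. 110.   0.  67.  50.]
[ 419.43632573 -282.39711105   85.        ]
time: 34.85
tool_pos: [419.0, -282.4, 48.9]
tcp_rot: [180.0, -0.1, -0.0]
ft_force: [0.2, -0.4, 0.1]
finger_gap: 42.4
time: 35.48
tool_pos: [419.1, -282.4, 49.0]
tcp_rot: [180.0, -0.1, -0.0]
ft_force: [0.2, 1.1, 1.5]
finger_gap: 13.9
t 35.52 [ 419.1 -282.4   49. ] [ 1.7998e+02 -7.0000e-02 -1.0000e-02] gap 14.3 f [-0.2  1.1  1.9] j [-40.   3. 110.   0.  67.  50.]
```

View pics/w20.png

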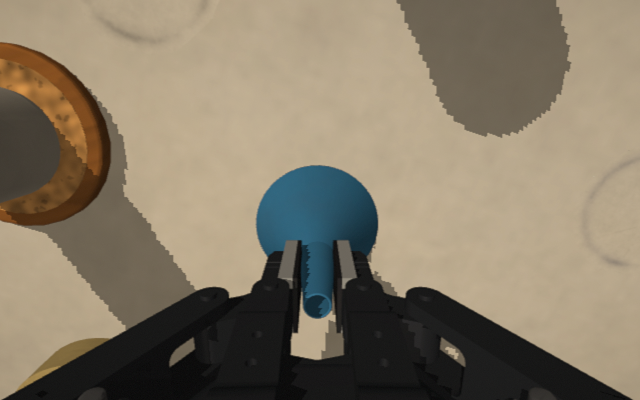

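The funnel is gripped on its spout at (317,270), upright. I lift it and route around the stack.

```bash
python3 -m crank '[[[0,0,-0.03,0,0,0],[0,0,-0.08,0,0,0],[0,0,-0.13,0,0,0],[0.01,0,-0.18,0,0,0],[0.05,-0.01,-0.2,0,0,0],[0.1,-0.03,-0.2,0,0,0],[0.15,-0.06,-0.2,0,0,0],[0.175,-0.1,-0.2,0,0,0],[0.185,-0.15,-0.2,0,0,0],[0.185,-0.2,-0.2,0,0,0]]]'; python3 -c "
from h import *
st();go(550,143,215,0)"
```

```text
time: 36.78
tool_pos: [604.1, -80.7, 248.2]
tcp_rot: [-180.0, -0.0, -0.0]
ft_force: [0.6, 1.1, 0.8]
finger_gap: 13.7
t 36.77 [604.1 -80.7 248.2] [-1.8e+02 -1.0e-02 -0.0e+00] gap 13.7 f [0.6 1.1 0.8] j [-12.   9.  82.   0.  89.  78.]
shift [-0.0541 -0.2237  0.0332] rv [-0.     -0.0001 -0.0001] rows>= 4.0 1.0
```

```bash
python3 -m crank '[[[0,-0.055,0,0,0,0],[-0.015,-0.11,0.01,0,0,0],[-0.035,-0.165,0.02,0,0,0],[-0.054,-0.223,0.033,0,0,0],[-0.054,-0.223,0.033,0,0,0],[-0.054,-0.223,0.033,0,0,0]]]'; python3 - <<'E'
from h import *
C=cloud('wrist');st();cv2.imwrite('pics/w21.png',C[0])
x=find('wrist',(626,143),78,28.8,4,C)
cal=r.get_calibration('wrist');s=r.sense()['tool_pos']
hsv=cv2.cvtColor(C[0],cv2.COLOR_BGR2HSV)
m=((hsv[...,0]>90)&(hsv[...,0]<120)&(hsv[...,1]>90)).astype(np.uint8)
m[:150]=0
c=max(cv2.findContours(m,0,cv2.CHAIN_APPROX_NONE)[0],key=cv2.contourArea)[:,0,:]
c=c[c[:,1]<235];o=fit(c,s[2]-47,cal,36);print('mouth',o,o[0][:2]-s[:2])
E
```

```text
time: 37.52
tool_pos: [550.2, 142.2, 215.1]
tcp_rot: [180.0, -0.0, 0.1]
ft_force: [0.8, -0.3, 0.3]
finger_gap: 13.7
t 37.58 [550.6 141.5 215.4] [ 1.7997e+02 -3.0000e-02 -3.0000e-02] gap 13.7 f [ 0.6  0.6 -0. ] j [ 9.  3. 92. -0. 85. 99.]
wrist fit [626.6 142.1  27.9] rms 0.28 cloud [627.2 142.1  76.8] zmed 76.8 px [315.  91.] 213
mouth (array([549.61183966, 141.2787798 ,  34.96689414]), np.float64(0.21423600749707727)) [-0.97906663 -0.23384059]
```

View pics/w21.png

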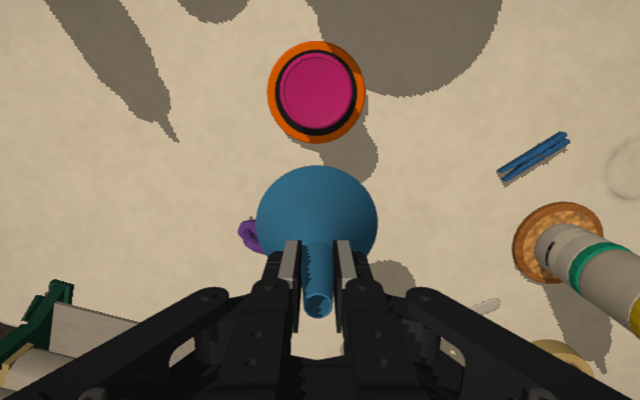

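```bash
python3 -m crank '[[[0.04,-0.0006,0,0,0,0],[0.0768,-0.0006,0,0,0,0],[0.0768,-0.0006,0,0,0,0],[0.0768,-0.0006,0.04,0,0,0],[0.0768,-0.0006,0.07,0,0,0],[0.0768,-0.0006,0.08,0,0,0],[0.0768,-0.0006,0.082,0,0,0],[0.0768,-0.0006,0.082,0,0,0],[0.0768,-0.0006,0.082,0,0,0]]]'; python3 -c "
from h import *
r.snapshot('top');st();go(627.4,142.1,128,0)"
```

```text
time: 38.7
tool_pos: [628.4, 142.1, 135.2]
tcp_rot: [180.0, -0.2, -0.0]
ft_force: [-0.7, -0.3, -0.7]
finger_gap: 14.2
t 38.75 [628.3 142.2 135. ] [ 1.7999e+02 -1.6000e-01 -2.0000e-02] gap 13.8 f [ 0.3  0.5 -0.2] j [ 8. 18. 84. -0. 78. 98.]
shift [-0.0009  0.0001  0.007 ] rv [ 0.0002 -0.0028 -0.0004] rows>= 1.0 1.0
```

```bash
python3 -m crank '[[[-0.0009,0,0.003,0,-0.003,0],[-0.0009,0,0.006,0,-0.003,0],[-0.0009,0,0.006,0,-0.003,0]]]'; python3 -m crank '[[[0,0,0.001,0,0,0],[0,0,0.001,0,0,0]]]'; python3 -c "
from h import *
r.snapshot('top');st();go(627.4,142.1,127,0)
C=cloud('scene');cv2.imwrite('pics/s22.png',cv2.resize(C[0][130:280,150:350],None,fx=4,fy=4))"
```

```text
time: 39.12
tool_pos: [627.0, 142.2, 128.4]
tcp_rot: [180.0, 0.1, -0.0]
ft_force: [-0.8, -0.3, -0.5]
finger_gap: 13.9
time: 39.38
tool_pos: [626.9, 142.2, 127.2]
tcp_rot: [180.0, 0.1, -0.0]
ft_force: [-0.2, -0.0, 0.1]
finger_gap: 14.0
t 39.42 [627.  142.2 127.3] [ 1.7998e+02  7.0000e-02 -2.0000e-02] gap 13.8 f [-0.  -0.  -1.2] j [ 8. 18. 84. -0. 78. 98.]
shift [0.0004 0.0001 0.0003] rv [ 0.0004  0.0012 -0.0003] rows>= 1.0 1.0
```

View pics/s22.png

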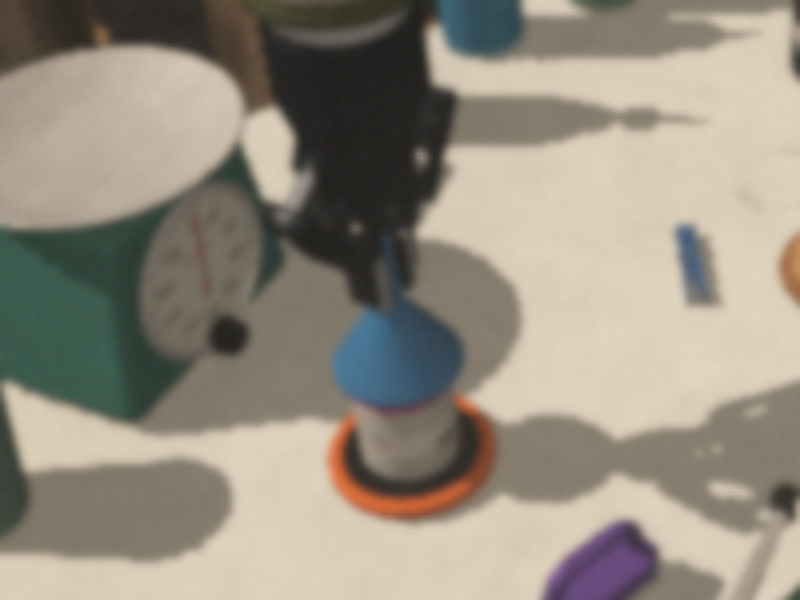

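The funnel is just above the lid, at about (400,400) in this crop. I shift 0.4 mm in x and lower it to contact.

```bash
python3 -m crank '[[[0.0005,0,0.001,0,0.001,0],[0.0005,0,0.0015,0,0.001,0]]]'; python3 -c "
from h import *
r.snapshot('top');st()"
```

```text
time: 39.72
tool_pos: [628.1, 142.3, 127.1]
tcp_rot: [180.0, -0.1, -0.0]
ft_force: [-2.2, -0.3, 7.5]
finger_gap: 13.8
t 39.77 [628.1 142.3 127.1] [ 1.7999e+02 -9.0000e-02 -2.0000e-02] gap 13.9 f [-1.9 -0.8  4.9] j [ 8. 18. 84. -0. 78. 98.]
```

```bash
python3 -m crank '[[[-0.0004,0,0,0,0,0],[-0.0004,0,0,0,0,0],[-0.0004,0,0,0,0,0],[-0.0004,0,0,0,0,0],[0,0,-0.03,0,0,0],[0,0,-0.08,0,0,0],[0,0,-0.13,0,0,0],[0,0,-0.13,0,0,0],[0,0,-0.13,0,0,0]]]' 0; python3 - <<'E'
from h import *
C=cloud('wrist');st();cv2.imwrite('pics/w23.png',C[0]);cal=r.get_calibration('wrist')
P=C[2];hsv=cv2.cvtColor(C[0],cv2.COLOR_BGR2HSV)
m=(np.hypot(P[...,0]-627,P[...,1]-142)<55)&(hsv[...,0]>90)&(hsv[...,0]<120)&(hsv[...,1]>90)
c=max(cv2.findContours(m.astype(np.uint8),0,cv2.CHAIN_APPROX_NONE)[0],key=cv2.contourArea)[:,0,:]
r0=c[:,1].min();print('mouth',fit(c[c[:,1]<r0+45],79,cal,36))
k=m&(P[...,2]>150);print('tip',np.nanmean(P[k],0),k.sum())
m=((np.hypot(P[...,0]-627,P[...,1]-142)<60)&(hsv[...,0]<15)&(hsv[...,1]>180)).astype(np.uint8)
cc=max(cv2.findContours(m,0,cv2.CHAIN_APPROX_NONE)[0],key=cv2.contourArea)
h=cv2.convexHull(cc)[:,0,:];h=h[h[:,1]<h[:,1].min()+40]
print('stand',fit(h,12,cal,48))
for n in('scene','top'):
    C=cloud(n);cv2.imwrite(f'pics/{n}23.png',C[0])
E
```

```text
time: 40.9
tool_pos: [627.9, 142.3, 256.8]
tcp_rot: [180.0, -0.1, -0.0]
ft_force: [0.3, -0.2, 0.0]
finger_gap: 85.0
t 40.95 [627.3 142.2 255.5] [ 1.7998e+02  3.0000e-02 -2.0000e-02] gap 85.6 f [ 0.3 -0.1 -0. ] j [ 8. 14. 76. -0. 91. 98.]
mouth (array([627.45059242, 142.01616616,  34.3054406 ]), np.float64(0.3996945221157349))
tip [626.82466999 143.79490666 161.87389943] 172
stand (array([625.9136395 , 142.64719715,  46.51780246]), np.float64(0.15965820069846517))
```

View pics/w23.png

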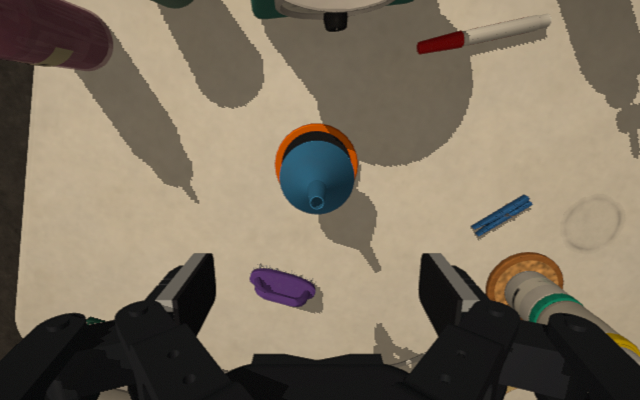

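View pics/scene23.png

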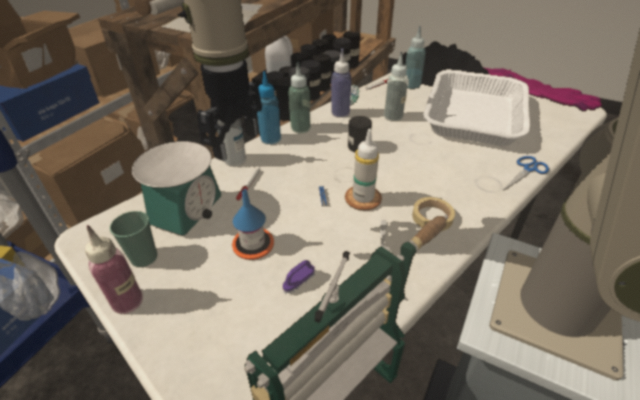

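```bash
python3 -c "
from h import *
st();print(r.hand_in())"
```

```text
t 41.05 [627.  142.2 254.8] [ 1.7997e+02  1.1000e-01 -2.0000e-02] gap 85.8 f [0.7 0.4 0.7] j [ 8. 14. 76. -0. 91. 98.]
the job is handed in; nothing more can be done
None
```

Both dye kits are stacked and I handed the job in at about 41 s, with the gripper open and clear above the work. I built the wood stand first (green jar, yellow jar, nozzle cap nozzle up), then the orange stand (magenta jar, blue funnel spout up). The black jar and the brush were never touched.

**Last checks:**
- **Wood stand:** the wrist camera put the green jar about 1 mm from the stand's centre. The yellow jar is about 1 mm from the green one. The cap is within about 1 mm of the yellow lid.
- **Orange stand:** the magenta jar is within about 0.5 mm of the stand's centre. The funnel's mouth is about 1 mm off the lid and about 1.5 mm off the stand.
- **Final pictures:** the last scene picture shows both stacks upright. The black jar and brush look unmoved by eye; I did not re-measure them.

**Where readings disagreed:**
- The scene camera read the wood stack about 3 mm further along y than the wrist camera. I relied on the wrist camera, because that shift matched its reading for the stand itself.
- The gripper closed to 44 mm on the cap's 48 mm skirt, so it held it near the shoulder. The cap still went down upright.
- The funnel's spout tip read about 1.8 mm off its mouth in y. I put this down to noise, since the funnel looks upright.

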